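# Lay a coffee place on the printed mat

## Task

Lay the place on the blue mat to match its white prints, without shifting the pepper mill or salt shaker: the fork to the left of the plate on the printed fork with its tines pointing away from you, the teaspoon to the right of the plate on the printed spoon with its bowl pointing away from you. Lay the dark wooden coaster centred in the printed ring behind the plate, and stand the brown cup upright, without ever tipping it over, centred on top of the coaster; its handle may point anywhere.

Things in the scene. Friction and masses are not known exactly. Their poses are not given: they have to be found in the camera images.
- mat: blue place mat fixed to the table, 260 (its x) x 300 (its y) x 3 mm; origin at the centre of its underside, x pointing away from the robot (to within 0.2 rad), y to the left. White prints on it, in mat coordinates (mm): fork lying along x with its centre at (0, 115), tines to +x; teaspoon lying along x with its centre at (-40, -115), bowl to +x; ring of 72 mm outer diameter centred at (82, 0).
- plate: round white plate, 120 mm across and 18 mm high, fixed on the mat at mat coordinates (-40, 0) mm; origin at the centre of its underside. (Two lamps, 0.2 m wide, hang over the table with their lower rims about 0.57 m above it, near x 0.58, y -0.27 and x 0.65, y 0.36 m in the world: travel low near them.)
- fork: steel table fork lying flat, 193 x 26 x 15 mm, 40 g; origin under its middle on the surface it lies on, x along it towards the tines, z up. Graspable from above across its middle (closing along its y, there treat it as 23 mm wide and up to 15 mm high).
- teaspoon: steel teaspoon lying flat, 130 x 27 x 11 mm, 20 g; origin under its middle on the surface it lies on, x along it towards the bowl, z up. Graspable from above across its middle (closing along its y, there treat it as 22 mm wide and up to 11 mm high).
- coaster: dark brown wooden disc, 64 mm across, 12 mm thick; origin at the centre of its underside, z up. Graspable from above across its diameter.
- cup: small brown stoneware cup, 67 mm across the rim, 45 mm across the foot, 58 mm high, with an ear handle; origin at table level under the middle of its overall 67 x 94 mm outline: the cup's round axis lies 13 mm to +y of it, the handle reaches to 47 mm to -y of it. z up. The round body can be grasped from above across its rim along x (66 mm over its outside, the wall steep from 19 mm to the 58 mm rim).
- cup_foot (a point): centre of the underside of the cup's foot, on the cup's round axis; axes as cup.
- pepper_mill: brown wooden pepper mill, 58 mm across, 170 mm high, standing behind the work; origin at the centre of its underside.
- salt_shaker: glass salt shaker with a grey cap, 44 mm across, 90 mm high, standing behind the work; origin at the centre of its underside.

How it is judged:
At the end, for the whole second after the job is handed in: Fork and teaspoon flat on the mat, tines and bowl away, centres within 15 mm of their prints along each mat axis, within 0.2 rad of mat x; coaster flat within 12 mm of the ring centre along each axis; cup upright on it, foot within 12 mm of its centre; pieces at rest (x of fork in the frame of mat between -0.015 and 0.015 m and y of fork in the frame of mat between 0.1 and 0.13 m and x of teaspoon in the frame of mat between -0.055 and -0.025 m and y of teaspoon in the frame of mat between -0.13 and -0.1 m and x of coaster in the frame of mat between 0.07 and 0.094 m and y of coaster in the frame of mat between -0.012 and 0.012 m and angle between the x axis of each of fork, teaspoon and the x axis of mat, either way round below 0.2 rad and y of mat in the frame of fork below -0.05 m and y of mat in the frame of teaspoon above 0.05 m and height (world z) of each of fork, teaspoon below 0.008 m and height (world z) of coaster below 0.007 m and angle between each of fork, teaspoon's own z axis and vertical below 0.15 rad and horizontal distance between cup_foot and coaster below 0.012 m and height (world z) of cup_foot between 0.011 and 0.019 m and angle between cup's own z axis and vertical below 0.1 rad and linear speed of each of fork, teaspoon, coaster, cup below 0.02 m/s); the robot touches nothing.
It fails at once if the pepper mill is shifted by more than 15 mm (distance of pepper_mill from where it was at the start of the episode above 0.015 m).
It fails at once if the salt shaker is shifted by more than 15 mm (distance of salt_shaker from where it was at the start of the episode above 0.015 m).
It fails at once if the cup is tipped by more than 0.7 rad (angle between cup's own z axis and vertical above 0.7 rad).
It also fails if it takes over 96 s, if anything falls off the work surface, if the arm or the gripper's body presses on something with over 40 N, if the wrist force passes 120 N, or if a joint passes its speed limit or range.

## Robot

A 6-joint arm with a two-finger parallel gripper is mounted at the origin on a cart in front of the work surface, level with it; the furniture and walls round the work are solid. World frame = base frame: x ahead of the robot, y to its left, z up, the work surface at z = 0. Lengths are in m, angles in rad, forces in N, time in s.
With the tool pointing down it reaches from about 0.35 to 0.975 m from the base axis. Payload 4.9 kg.
Tool frame: the origin (TCP) lies midway between the tips of the shut fingers; the grasp point (between the pads) lies 19 mm behind it; z points along the fingers, y is the direction in which the jaws open and shut (so a half turn about z gives the same grasp; the last joint's range is limited). The gripper opens to 85 mm and grips with 20 to 120 N. Pads are 22 mm wide; open, the fingers measure 114 mm over their backs; the gripper's body (76 mm by 85 mm) begins 54 mm behind the grasp point. The pads swing forward as they close: fully open they stand 13 mm farther back than shut.
Start: joints at [-1.297, 0.053, 1.613, -0, 1.476, -0.119], TCP at [0.239, -0.577, 0.231] pointing down, gripper open.
Joint ranges: [-3.01, 3.01], [-1.01, 2.22], [0.06, 2.58], [-1.02, 4.17], [0.09, 2.62], [-3.14, 3.14]. Speed limits (rad/s): [2.57, 2.57, 3.14, 3.14, 3.14, 3.14].

## Interface

Orientations are given as a unit quaternion [w, x, y, z].
In Python, from plant import state, grab_frame, camera_info, job_done, cut_out gives the robot as it stands.
- The arm moves only by the tool step_arm, never from a script. Its argument "moves" is a list of rows, each a list of 7 numbers: the shift along the tool's x, y, z in m, then the turn, a rotation vector about the tool's x, y, z in rad, then the finger opening in m, from 0 to 0.0854. A call has 1 to 8 rows; each row shifts and turns the commanded pose from where the row before left it, along the tool's axes as they then stand; what a row does not reach is not made up. A row lasts 1/10 s, in which the tool goes at most 50 mm and 8.59 degrees, less where a joint would pass 70% of its speed; a pose out of reach is approached as far as the arm can. A call is refused whole if a number of a shift passes 0.05 or a number of a turn 0.15, either way. A call with a gripper value outside its range is refused whole. The fingers move at their own pace and stop on an object; the grip force is fixed at half the most. Time passes only in rows, so rows that do not move let the fingers close. It gives the time, the measured TCP pose, the force and the opening at its end, in the units of the state.
- state(): the state, without advancing time (a new reading comes with each control period).
- grab_frame(name): name is "scene" or "top" or "wrist"; returns (picture, depth): 420x560x3 uint8, red, green, blue; 420x560 float32, m along the optical axis (not along the pixel's ray), 0 where there is no reading.
- camera_info(name): a dict with "intrinsics" (3x3 intrinsics, pixels), "world_from_camera" (4x4, takes a point from camera to world coordinates). Camera axes: x right, y down, z forward; pixel columns grow to the right and rows downward; lengths in m; the calibration is good to about 2 mm. A picture is of the moment at which its call begins: read the wrist's pose just before it. camera_info takes no time and is no camera call; for the wrist camera it gives the pose at the moment of the call.
- job_done(): hands the job in, once; it reports no verdict.
Trained networks look in the newest picture that a camera, given by its name, has taken for a name from the list of things; names that differ only in an ending like _2 or _b are one class to them, and where a whole thing is asked for, a point or a joint stands for the part that bears it (a point fixed in the world has none). Each returns a list of dicts, best first, with "conf" (0 to 1); they miss things now and then, are a little off and sometimes report something else, mostly with a low value. They report only what shows in the picture. A call takes as long as a camera call.
- cut_out(camera, query): "mask" (420x560 bool, what is visible of it) and "point" ([column, row] in pixels, amid what is visible of it).
The state is a dict: "time": time; "joint_pos": joint angles; "joint_vel": joint speeds; "joint_efforts": joint torques, N m; "tool_pos": TCP position; "tool_rot": TCP orientation; "contact_force": force on the tool from outside, world axes, zero at the start; "ft_torque": the same for the moment, N m; "gripper_width": opening from 0.0 (shut) to 1.0 (fully open).
Only numpy, scipy, OpenCV 4.12 (cv2) and the standard library are available. Lean on these libraries where they do the work, as an engineer would, in place of code of your own. Each camera call takes 0.05 s, during which the arm holds its last target.

## Working session

There is one attempt and no reset: what is moved stays moved. The work goes in short steps, Python scripts to look and compute and a tool call to move; the robot and the scene stay as the last step left them, time stands still between calls to the robot, and variables do not carry over. Pictures are saved under pics/ and viewed, and the job is handed in when it is done.

Besides the shell and the picture viewer there is one more tool, called after ">>>" by a JSON object that holds its "api" and its "payload". step_arm: Moves the arm, as the interface text tells. Its arguments: {"type":"object","properties":{"moves":{"type":"array"}},"required":["moves"]}

```bash
ls; mkdir -p pics
cat > h.py <<'E'
import numpy as np, cv2
from plant import state, grab_frame, camera_info, job_done, cut_out
def save(n,im): cv2.imwrite('pics/'+n,cv2.cvtColor(im,cv2.COLOR_RGB2BGR))
def pts(cam,depth,mask):
    ci=camera_info(cam);K=np.array(ci["intrinsics"]);T=np.array(ci["world_from_camera"])
    r,c=np.nonzero(mask&(depth>0));z=depth[r,c]
    P=np.stack([(c-K[0,2])/K[0,0]*z,(r-K[1,2])/K[1,1]*z,z,np.ones_like(z)])
    return (T@P)[:3].T
E
python3 - <<'E'
from h import *
print(state())
for n in ['scene','top']:
    im,d=grab_frame(n); save(n+'0.png',im); np.savez(n+'0.npz',im=im,d=d)
    print(n,camera_info(n))
    for q in ['mat','plate','fork','teaspoon','coaster','cup','pepper_mill','salt_shaker']:
        for o in cut_out(n,q)[:2]:
            p=pts(n,d,o['mask']); print(q,round(o['conf'],2),o['point'],o['mask'].sum(),p.mean(0).round(3) if len(p) else None,(p.min(0).round(3),p.max(0).round(3)) if len(p) else None)
print(state()['time'])
E
```

```text
pics
{'time': 0.0, 'joint_pos': array([-1.29698169e+00,  5.33682276e-02,  1.61430403e+00,  1.10164912e-05,
        1.47601388e+00, -1.19017058e-01]), 'joint_vel': array([ 0.00015489,  0.00020093, -0.00029199,  0.00222358, -0.00048347,
        0.0004721 ]), 'joint_efforts': array([-2.49384408e-03, -3.93686485e+01, -3.70178998e+01, -2.30088754e-04,
        7.09865824e-03,  1.56256554e-07]), 'tool_pos': array([ 0.23907528, -0.57678396,  0.23004999]), 'tool_rot': array([-1.04403233e-03,  9.80771908e-01,  1.95154729e-01, -7.54691466e-05]), 'contact_force': array([-0.94797831, -0.71266775, -1.22231216]), 'ft_torque': array([ 0.03050447, -0.00177482, -0.00297573]), 'gripper_width': 0.9986807202378448}
scene {'intrinsics': array([[408.44029757,   0.        , 284.00362009],
       [  0.        , 408.44029757, 208.23887233],
       [  0.        ,   0.        ,   1.        ]]), 'world_from_camera': array([[-0.84769792, -0.22758656,  0.47917908,  0.03555845],
       [-0.53047395,  0.36771114, -0.76379703,  0.9113102 ],
       [-0.00236955, -0.90166118, -0.43243671,  0.53901917],
       [ 0.     
[... 1804 characters left out ...]
] 187 [ 0.447 -0.205  0.006] (array([ 0.375, -0.223, -0.005]), array([ 0.496, -0.187,  0.016]))
coaster 0.68 [411.2, 267.8] 365 [ 0.408 -0.359  0.013] (array([ 0.378, -0.39 ,  0.005]), array([ 0.439, -0.328,  0.019]))
cup 0.85 [145.7, 251.5] 475 [0.471 0.427 0.026] (array([ 0.438,  0.384, -0.017]), array([0.501, 0.474, 0.062]))
pepper_mill 0.56 [324.7, 136.3] 529 [ 0.776 -0.11   0.105] (array([ 0.755, -0.158, -0.002]), array([ 0.857, -0.085,  0.173]))
salt_shaker 0.73 [265.3, 231.1] 8798 [0.519 0.072 0.005] (array([ 0.371, -0.094, -0.017]), array([0.674, 0.24 , 0.027]))
salt_shaker 0.67 [216.3, 148.0] 244 [0.768 0.2   0.057] (array([ 0.752,  0.183, -0.004]), array([0.81 , 0.234, 0.092]))
0.9
```

Run:
```python
import numpy as np,cv2
for n in ['scene','top']:
    im=np.load(n+'0.npz')['im'][:,:,::-1]
    if n=='top': im=im[110:320,100:460]; 
    im=cv2.resize(im,(770,int(770*im.shape[0]/im.shape[1])),interpolation=cv2.INTER_CUBIC)
    cv2.imwrite('pics/'+n+'0v.png',im)
```

```text
(no output)
```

View pics/scene0v.png

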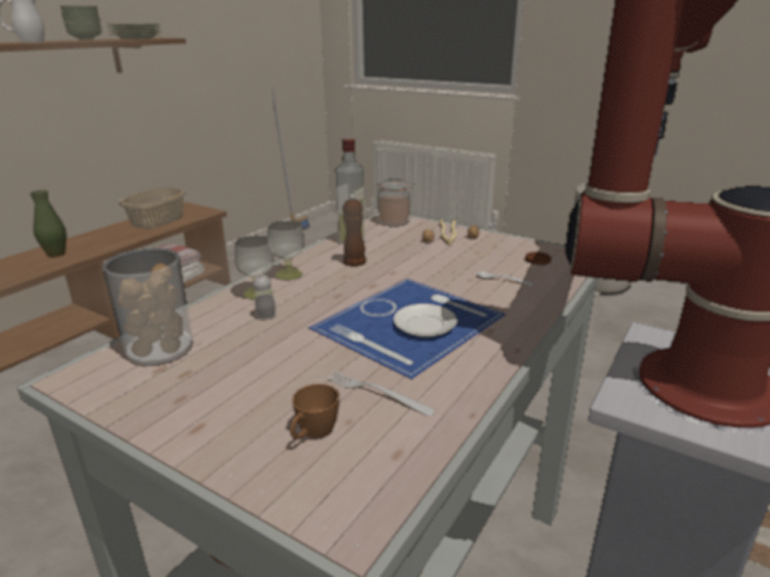

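View pics/top0v.png

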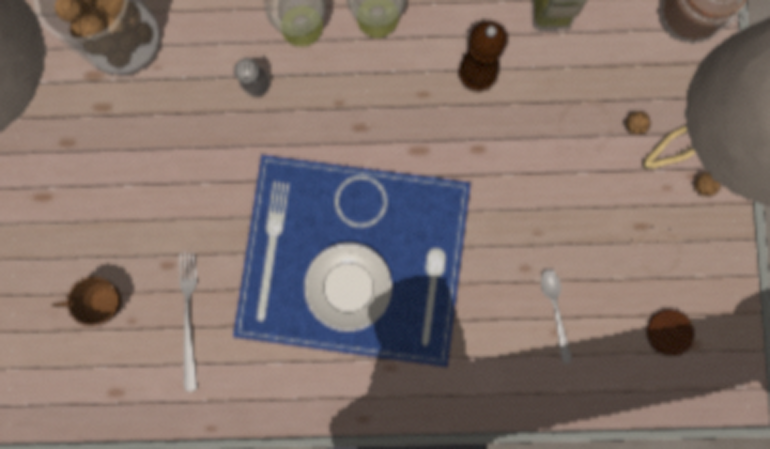

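```bash
cat >> h.py <<'E'
def onplane(cam,uv,z):
    ci=camera_info(cam);K=np.array(ci["intrinsics"]);T=np.array(ci["world_from_camera"])
    uv=np.atleast_2d(np.asarray(uv,float)); r=np.c_[(uv-[K[0,2],K[1,2]])/K[0,0],np.ones(len(uv))]@T[:3,:3].T
    o=T[:3,3]; return (o+r*((z-o[2])/r[:,2:3]))[:,:2]
def axis(P):
    "centre, long axis yaw, length, width of a long blob"
    (c,s,a)=cv2.minAreaRect((P*1000).astype(np.float32)); b=cv2.boxPoints((c,s,a))
    e=[b[1]-b[0],b[2]-b[1]]; e=max(e,key=np.linalg.norm); e=e*np.sign(e[0]); return np.array(c)/1000,np.arctan2(e[1],e[0]),max(s),min(s)
def mpix(m): r,c=np.nonzero(m); return np.c_[c,r]
E
python3 - <<'E'
from h import *
for n in ['top','scene']:
    f=np.load(n+'0.npz');im=f['im'];d=f['d']; hsv=cv2.cvtColor(im,cv2.COLOR_RGB2HSV)
    blue=((hsv[...,0]>105)&(hsv[...,0]<130)&(hsv[...,1]>110)&(hsv[...,2]>25)).astype(np.uint8)
    k,l,s,c=cv2.connectedComponentsWithStats(blue); i=1+np.argmax(s[1:,4]); P=onplane(n,mpix(l==i),.003)
    rc=cv2.minAreaRect((P*1000).astype(np.float32)); print(n,'mat',rc)
    # quad fit
    hull=cv2.convexHull((P*1000).astype(np.float32))[:,0]; q=cv2.approxPolyN(hull,4)[0] if hasattr(cv2,'approxPolyN') else None
    print('quad',q, q.mean(0) if q is not None else '')
    cand=[('plate',.018)]+[('fork',.007),('teaspoon',.004),('coaster',.012)]
    grab_frame(n)
    for q,z in cand:
        o=cut_out(n,q)
        for k in o[:2]:
            if q=='teaspoon' and k['mask'].sum()>400: continue
            P=onplane(n,mpix(k['mask']),z); print(n,q,round(k['conf'],2),axis(P),P.mean(0).round(4))
E
```

```text
top mat ((521.2847900390625, 72.86198425292969), (278.1101989746094, 240.9912872314453), 80.59586334228516)
quad [[428.08466  229.79727 ]
 [379.44473  -44.595436]
 [617.5152   -84.025406]
 [662.2265   189.60321 ]] [521.8178    72.694916]
top plate 0.96 (array([0.48015756, 0.07753763]), np.float32(0.762439), 118.41536712646484, 115.87992095947266) [0.4812 0.0782]
top fork 0.55 (array([0.43769659, 0.30161716]), np.float32(0.0016926778), 179.24610900878906, 20.904443740844727) [0.437  0.3015]
top fork 0.3 (array([0.78278851, 0.21065868]), np.float32(0.75174576), 62.42596435546875, 41.21876525878906) [0.7831 0.2096]
top coaster 0.83 (array([ 0.40818127, -0.35807956]), np.float32(1.54431), 63.940643310546875, 60.52061080932617) [ 0.4082 -0.3581]
top coaster 0.5 (array([0.47088556, 0.43128525]), np.float32(0.90606886), 75.63252258300781, 67.37382507324219) [0.4711 0.4321]
scene mat ((517.7822875976562, 74.78163146972656), (272.567138671875, 230.54782104492188), 80.52033996582031)
quad [[426.28192  228.23053 ]
 [382.39185  -41.075043]
 [485.29288  -57.087574]
 [727.173    177.98846 ]] [505.2849  77.0141]
scene plate 0.58 (array([0.48109448, 0.0777584 ]), np.float32(1.1155427), 117.17777252197266, 114.20735168457031) [0.4787 0.0802]
scene plate 0.53 (array([0.50383932, 0.09925172]), np.float32(1.4049358), 296.1656494140625, 258.3268737792969) [0.4963 0.1151]
scene fork 0.64 (array([0.43148297, 0.30671741]), np.float32(0.03443173), 185.2759552001953, 26.5937442779541) [0.4287 0.3059]
scene coaster 0.58 (array([ 0.40077655, -0.34356274]), np.float32(0.5533628), 60.352027893066406, 60.348209381103516) [ 0.3992 -0.3416]
```

```bash
cat >> h.py <<'E'
from scipy.spatial.transform import Rotation as Ro
def R_of(q): q=np.array(q); return Ro.from_quat([q[1],q[2],q[3],q[0]])
def down(yaw): # tool x at yaw, z down
    c,s=np.cos(yaw),np.sin(yaw); return Ro.from_matrix(np.array([[c,s,0],[s,-c,0],[0,0,-1]]))
def plan(wps,start=None):
    """wps: list of (x,y,z,yaw,open,vmax[m/row]); prints rows"""
    if start is None:
        s=state(); p,R=np.array(s['tool_pos']),R_of(s['tool_rot'])
    else: p,R=start
    print('from',np.round(p,4),'yaw',round(float(np.arctan2(*R.as_matrix()[[1,0],0])),3))
    rows=[]
    for w in wps:
        t=np.array(w[:3]);Rt=down(w[3]);vm=w[5] if len(w)>5 else .045
        rv=(R.inv()*Rt).as_rotvec()
        n=max(1,int(np.ceil(np.linalg.norm(t-p)/vm)),int(np.ceil(np.linalg.norm(rv)/.14)))
        for i in range(n):
            k=n-i; rv=(R.inv()*Rt).as_rotvec()/k; sh=R.inv().apply((t-p)/k)
            row=np.r_[np.round(sh,4),np.round(rv,3)]
            p=p+R.apply(row[:3]); R=R*Ro.from_rotvec(row[3:]); rows.append([float(v) for v in row]+[w[4]])
        rows.append(None)
    for r in rows: print('--' if r is None else '['+','.join(f'{v+0:g}' for v in r)+'],')
def yaw(): 
    m=R_of(state()['tool_rot']).as_matrix(); return np.arctan2(m[1,0],m[0,0])
MC=np.array([.5213,.0728]);MY=-.164
def mat(x,y,): c,s=np.cos(MY),np.sin(MY); return MC+np.array([c*x-s*y,s*x+c*y])
E
python3 - <<'E'
from h import *
print(camera_info('wrist'))
f=np.load('top0.npz');im=f['im'];hsv=cv2.cvtColor(im,cv2.COLOR_RGB2HSV)
blue=((hsv[...,0]>103)&(hsv[...,0]<132)&(hsv[...,1]>80)).astype(np.uint8)
blue=cv2.morphologyEx(blue,cv2.MORPH_CLOSE,np.ones((5,5)))
k,l,s,c=cv2.connectedComponentsWithStats(blue); i=1+np.argmax(s[1:,4]); P=onplane('top',mpix(l==i),.003)
print(cv2.minAreaRect((P*1000).astype(np.float32)))
print(mat(.082,0),mat(0,.115),mat(-.04,-.115),mat(-.04,0))
plan([(.40,-.40,.23,yaw(),.0854),(.38,-.355,.2,0.0,.0854)])
E
```

```text
{'intrinsics': array([[310.2046872 ,   0.        , 277.50636664],
       [  0.        , 310.2046872 , 210.51080544],
       [  0.        ,   0.        ,   1.        ]]), 'world_from_camera': array([[ 0.38251969, -0.88802799, -0.25511757,  0.30445345],
       [-0.92394627, -0.36806815, -0.10415914, -0.54961589],
       [-0.00140442,  0.27555785, -0.96128347,  0.37323495],
       [ 0.        ,  0.        ,  0.        ,  1.        ]])}
((522.289306640625, 72.23220825195312), (295.6141052246094, 255.6803436279297), 80.72367858886719)
[0.60219973 0.0594122 ] [0.54007557 0.18625694] [ 0.46306114 -0.03412631] [0.48183672 0.07933063]
from [ 0.2392 -0.5774  0.2313] yaw 0.393
[0.0361,-0.0171,0.0002,0,0,0,0.0854],
[0.0361,-0.017,0.0002,0,0,0,0.0854],
[0.0361,-0.0171,0.0002,0,0,0,0.0854],
[0.036,-0.017,0.0002,0,0,0,0.0854],
[0.0361,-0.0171,0.0003,0,0,0,0.0854],
[0.036,-0.017,0.0002,0,0,0,0.0854],
--
[-0.0004,-0.0164,0.01,0,0,0.131,0.0854],
[-0.0026,-0.0162,0.01,0,0,0.131,0.0854],
[-0.0046,-0.0158,0.01,0,0,0.131,0.0854],
--
```

>>> {"api": "step_arm", "payload": {"moves": [[0.036,-0.017,0,0,0,0,0.0854],[0.036,-0.017,0,0,0,0,0.0854],[0.036,-0.017,0,0,0,0,0.0854],[0.036,-0.017,0,0,0,0,0.0854],[0.036,-0.017,0,0,0,0,0.0854],[0.036,-0.016,0.01,0,0,0.131,0.0854],[-0.003,-0.016,0.01,0,0,0.131,0.0854],[-0.005,-0.016,0.01,0,0,0.131,0.0854]]}}

```text
time: 2.2
tool_pos: [0.3868, -0.3703, 0.2011]
tool_rot: [0.0, 1.0, -0.002, 0.0]
contact_force: [-0.5, 0.5, -0.2]
gripper_width: 1.001
```

Run:
```python
from h import *
s=state();print(s['time'],s['tool_pos'],yaw(),s['contact_force'])
im,d=grab_frame('wrist');save('w1.png',im)
for o in cut_out('wrist','coaster')[:2]:
    P=onplane('wrist',mpix(o['mask']),.012); print(o['conf'],o['point'],axis(P),P.mean(0),cv2.minEnclosingCircle((P*1000).astype(np.float32)), np.median(pts('wrist',d,o['mask']),0))
print(camera_info('wrist')['world_from_camera'])
```

```text
2.2 [ 0.38676743 -0.37031773  0.20108553] -0.0033720635501574914 [-0.48176907  0.49309864 -0.15388855]
0.6 [265.4, 167.3] (array([ 0.40868988, -0.3554415 ]), np.float32(-1.5697012), 60.85660171508789, 60.550132751464844) [ 0.40871217 -0.35524269] ((408.34857177734375, -355.772216796875), 32.12897491455078) [ 0.40854037 -0.35504242  0.00960053]
[[ 8.58416243e-04 -9.60533953e-01 -2.78161442e-01  4.56195292e-01]
 [-9.99989386e-01 -2.08366278e-03  4.10920257e-03 -3.68700403e-01]
 [-4.52662323e-03  2.78154962e-01 -9.60525547e-01  3.41210009e-01]
 [ 0.00000000e+00  0.00000000e+00  0.00000000e+00  1.00000000e+00]]
```

View pics/w1.png

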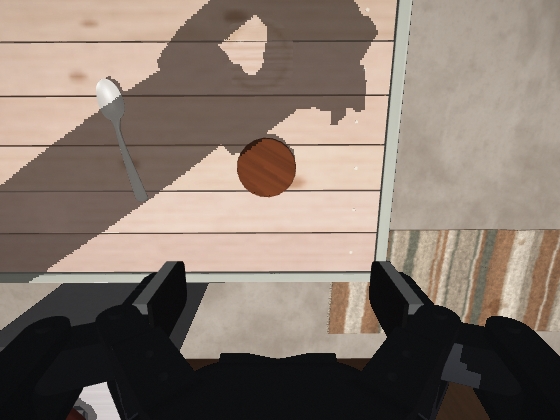

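Run:
```python
from h import *
for o in cut_out('wrist','teaspoon')[:2]:
    P=onplane('wrist',mpix(o['mask']),.004); print(o['conf'],o['point'],o['mask'].sum(),axis(P),P.mean(0))
plan([(.4085,-.3555,.06,0,.0854),(.4085,-.3555,.0,0,.0854,.03)])
```

```text
0.63 [117.6, 111.8] 1655 (array([ 0.4342645 , -0.20720779]), np.float32(0.2567703), 130.2819366455078, 27.719694137573242) [ 0.44638962 -0.20124402]
from [ 0.3858 -0.3707  0.2006] yaw 0.003
[0.0057,-0.0038,0.0352,0,0,0.001,0.0854],
[0.0057,-0.0038,0.0351,0,0,0.001,0.0854],
[0.0057,-0.0037,0.0352,0,0,0,0.0854],
[0.0057,-0.0038,0.0351,-0.001,0.001,0.001,0.0854],
--
[0,0,0.02,0,0,0,0.0854],
[0,0,0.02,0,0,0,0.0854],
[0,0,0.02,0,0,0,0.0854],
--
```

>>> {"api": "step_arm", "payload": {"moves": [[0.0056,-0.0038,0.035,0,0,0,0.0854],[0.0056,-0.0038,0.035,0,0,0,0.0854],[0.0056,-0.0038,0.035,0,0,0,0.0854],[0.0056,-0.0038,0.035,0,0,0,0.0854],[0,0,0.02,0,0,0,0.0854],[0,0,0.02,0,0,0,0.0854],[0,0,0.02,0,0,0,0.0854],[0,0,0,0,0,0,0.0854]]}}

```text
time: 3.15
tool_pos: [0.4072, -0.3558, -0.0011]
tool_rot: [-0.002, 1.0, 0.0, -0.002]
contact_force: [-0.7, -0.1, 0.5]
gripper_width: 1.0
```

Run:
```python
from h import *
for i in range(1): s=state();print(s['time'],s['tool_pos'],yaw(),s['contact_force'])
im,d=grab_frame('wrist');save('w2.png',im)
```

```text
3.15 [ 0.40722364 -0.35576788 -0.00106234] 0.0009321987262965751 [-0.73034724 -0.09031986  0.49769413]
```

View pics/w2.png

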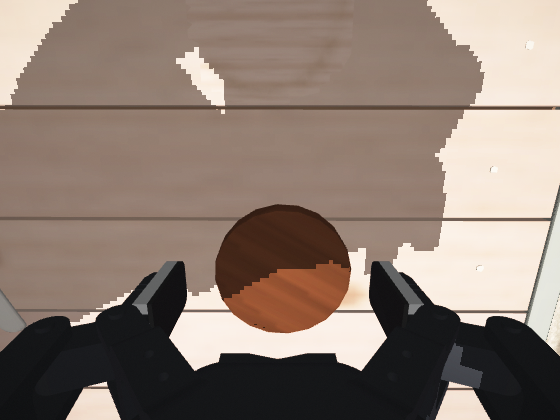

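>>> {"api": "step_arm", "payload": {"moves": [[0.001,0,0.003,0,0,0,0.0854],[0,0,0,0,0,0,0.05],[0,0,0,0,0,0,0.05],[0,0,0,0,0,0,0.05],[0,0,0,0,0,0,0.05],[0,0,0,0,0,0,0.05]]}}

```text
time: 3.8
tool_pos: [0.4106, -0.3576, 0.0003]
tool_rot: [0.001, 1.0, 0.0, 0.001]
contact_force: [-1.6, 0.7, 5.9]
gripper_width: 0.708
```

>>> {"api": "step_arm", "payload": {"moves": [[0,0,0,0,0,0,0.05],[0,0,-0.02,0,0,0,0.05],[0,0,-0.03,0,0,0,0.05]]}}

```text
time: 4.1
tool_pos: [0.4081, -0.3547, 0.0469]
tool_rot: [-0.002, 1.0, -0.0, -0.002]
contact_force: [1.0, 0.1, -0.2]
gripper_width: 0.711
```

Run:
```python
from h import *
for i in range(1): s=state();print(s['time'],s['tool_pos'],yaw(),s['contact_force'],s['gripper_width'])
im,d=grab_frame('wrist');save('w3.png',im)
```

```text
4.1 [ 0.40805327 -0.35473286  0.04688101] -3.531453172960836e-05 [ 1.00693354  0.09540277 -0.17994274] 0.7105723774495561
```

View pics/w3.png

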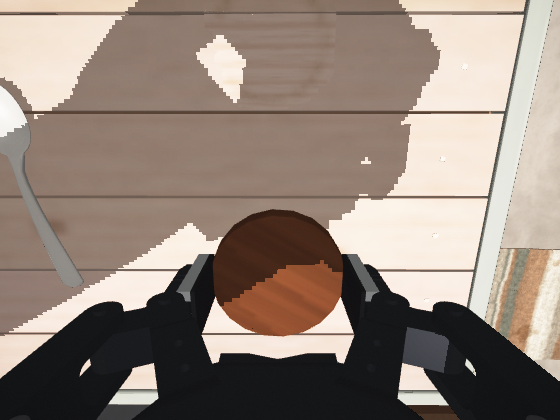

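Run:
```python
from h import *
o=cut_out('wrist','coaster')[0];s=state()
im=cv2.imread('pics/w3.png')
P=onplane('wrist',mpix(o['mask']),.061); c=cv2.minEnclosingCircle((P*1000).astype(np.float32)); print(o['conf'],o['point'],c,P.mean(0),axis(P))
d=R_of(s['tool_rot']).inv().apply(np.r_[np.array(c[0])/1000,.061]-s['tool_pos']); print(d)
print(mat(.082,0))
t=mat(.082,0)
for o in cut_out('wrist','teaspoon')[:2]:
    P=onplane('wrist',mpix(o['mask']),.004); print(o['conf'],o['point'],axis(P))
plan([(t[0]-.03,t[1],.14,0,.05,.048)])
```

```text
0.58 [275.4, 273.6] ((411.3314514160156, -356.7493896484375), 33.618900299072266) [ 0.41249026 -0.35746271] (array([ 0.41152841, -0.35767392]), np.float32(-0.003806856), 66.697265625, 62.31704330444336)
[-0.00033797 -0.00198153 -0.00807712]
[0.60219973 0.0594122 ]
0.61 [27.2, 177.4] (array([ 0.43677615, -0.20565727]), np.float32(0.15009181), 128.67149353027344, 22.4777889251709)
from [ 0.4108 -0.3578  0.0509] yaw 0.0
[0.0162,-0.0417,-0.009,0,0,0,0.05],
[0.0162,-0.0417,-0.009,0,0,0,0.05],
[0.0162,-0.0417,-0.009,0.001,0,0,0.05],
[0.0162,-0.0417,-0.009,0,-0.001,0,0.05],
[0.0161,-0.0417,-0.009,0.001,0,0,0.05],
[0.0162,-0.0417,-0.009,0,-0.001,0,0.05],
[0.0161,-0.0417,-0.009,0.001,0,0,0.05],
[0.0161,-0.0417,-0.0089,0,-0.001,0,0.05],
[0.0162,-0.0417,-0.0089,0.001,0,0,0.05],
[0.0161,-0.0417,-0.0089,0,-0.001,0,0.05],
--
```

>>> {"api": "step_arm", "payload": {"moves": [[0.012,-0.045,-0.02,0,0,0,0.05],[0.012,-0.045,-0.02,0,0,0,0.05],[0.012,-0.045,-0.02,0,0,0,0.05],[0.012,-0.045,-0.02,0,0,0,0.05],[0.012,-0.045,-0.02,0,0,0,0.05],[0.012,-0.045,-0.02,0,0,0,0.05],[0.012,-0.045,-0.02,0,0,0,0.05],[0.012,-0.045,-0.01,0,0,0,0.05]]}}

```text
time: 5.05
tool_pos: [0.5047, 0.0013, 0.1973]
tool_rot: [0.0, 1.0, -0.0, 0.001]
contact_force: [1.6, 0.2, 0.2]
gripper_width: 0.707
```

>>> {"api": "step_arm", "payload": {"moves": [[0.012,-0.045,0,0,0,0,0.05],[0,0,0,0,0,0,0.05]]}}

```text
time: 5.25
tool_pos: [0.5165, 0.049, 0.1957]
tool_rot: [-0.001, 1.0, 0.003, -0.0]
contact_force: [-0.4, -0.3, 0.1]
gripper_width: 0.711
```

Run:
```python
from h import *
im,d=grab_frame('wrist');save('w4.png',im); np.savez('w4.npz',im=im,d=d,T=camera_info('wrist')['world_from_camera'])
s=state();print(s['time'],s['tool_pos'],yaw(),s['gripper_width'])
```

```text
5.3 [0.51592771 0.04684334 0.19516418] 0.004697539149487457 0.7070173007051533
```

View pics/w4.png

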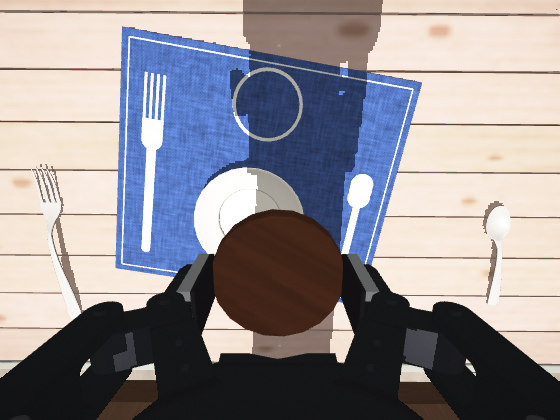

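Run:
```python
from h import *
f=np.load('w4.npz');im=f['im']; hsv=cv2.cvtColor(im,cv2.COLOR_RGB2HSV)
white=(hsv[...,1]<90)&(hsv[...,2]>90)
sub=np.zeros_like(white);sub[62:145,225:310]=1
blue=(hsv[...,0]>100)&(hsv[...,0]<132)&(hsv[...,1]>80)
m=sub&~blue
# keep ring comp
k,l,s,c=cv2.connectedComponentsWithStats(m.astype(np.uint8)); i=1+np.argmax(s[1:,4]); print(s[i])
P=onplane('wrist',mpix(l==i),.003)*1000; print(cv2.minEnclosingCircle(P.astype(np.float32)),P.mean(0))
cs=onplane('wrist',[[123,27],[421,83],[117,268]],.003); print(cs)
e=cs[0]-cs[1]; print(np.linalg.norm(e),np.arctan2(e[1],e[0])-np.pi/2,np.linalg.norm(cs[0]-cs[2]))
fp=~blue;q=np.zeros_like(fp);q[65:258,132:172]=1;q&=fp
print('fork print',axis(onplane('wrist',mpix(q),.003)), mat(0,.115))
print('mat c from ring',(P.mean(0)/1000)-(mat(.082,0)-MC), mat(.082,0))
for o in cut_out('wrist','teaspoon')[:3]:
    PP=onplane('wrist',mpix(o['mask']),.004); print(o['conf'],o['point'],axis(PP))
```

```text
[232  67  71  75 816]
((601.999267578125, 59.32261276245117), 36.10236740112305) [603.60671851  59.29221038]
[[ 0.67230404  0.19699298]
 [ 0.62364506 -0.09477153]
 [ 0.41820164  0.23819527]]
0.295794229263721 -0.1652539351966269 0.25742117547840665
fork print (array([0.53583661, 0.18663237]), np.float32(-0.17051192), 194.29798889160156, 22.231721878051758) [0.54007557 0.18625694]
mat c from ring [0.52270699 0.07268001] [0.60219973 0.0594122 ]
0.79 [497.9, 237.6] (array([ 0.43424939, -0.20953699]), np.float32(0.18706332), 125.89722442626953, 25.566320419311523)
```

Run:
```python
from h import *
plan([(.602,.0595,.10,0,.05),(.602,.0595,.02,0,.05,.03),(.602,.0595,.006,0,.05,.007)])
```

```text
from [0.5157 0.0454 0.195 ] yaw 0.002
[0.0289,-0.0046,0.0316,0,0.001,0.001,0.05],
[0.0288,-0.0047,0.0316,0,0.001,0.001,0.05],
[0.0288,-0.0047,0.0316,0,0,0,0.05],
--
[0,0,0.0267,0,0,0,0.05],
[0,0,0.0267,0,0,0,0.05],
[0,0,0.0266,0,0,0,0.05],
--
[0,0,0.0047,0,0,0,0.05],
[0,0,0.0047,0,0,0,0.05],
[0,0,0.0046,0,0,0,0.05],
--
```

>>> {"api": "step_arm", "payload": {"moves": [[0.029,-0.0047,0.0316,0,0,0,0.05],[0.0288,-0.0047,0.0316,0,0,0,0.05],[0.0288,-0.0047,0.0316,0,0,0,0.05],[0,0,0.027,0,0,0,0.05],[0,0,0.027,0,0,0,0.05],[0,0,0.026,0,0,0,0.05],[0,0,0.009,0,0,0,0.05],[0,0,0,0,0,0,0.05]]}}

```text
time: 6.15
tool_pos: [0.601, 0.0573, 0.0103]
tool_rot: [0.0, 1.0, -0.001, -0.002]
contact_force: [-0.6, -0.0, 0.8]
gripper_width: 0.708
```

>>> {"api": "step_arm", "payload": {"moves": [[0,0,0,0,0,0,0.05]]}}

```text
time: 6.25
tool_pos: [0.6036, 0.0577, 0.0135]
tool_rot: [0.0, 1.0, -0.001, 0.001]
contact_force: [0.9, 0.2, -0.5]
gripper_width: 0.707
```

>>> {"api": "step_arm", "payload": {"moves": [[0,-0.001,0.003,0,0,0,0.05],[0,0,0.002,0,0,0,0.05],[0,0,0.002,0,0,0,0.05],[0,0,0,0,0,0,0.05]]}}

```text
time: 6.65
tool_pos: [0.603, 0.0596, 0.0057]
tool_rot: [0.0, 1.0, 0.0, 0.0]
contact_force: [-0.5, 1.0, -0.7]
gripper_width: 0.705
```

>>> {"api": "step_arm", "payload": {"moves": [[0,0,0.002,0,0,0,0.05],[0,0,0,0,0,0,0.05]]}}

```text
time: 6.85
tool_pos: [0.603, 0.0596, 0.0035]
tool_rot: [0.0, 1.0, -0.0, 0.0]
contact_force: [-0.5, 0.4, -0.6]
gripper_width: 0.714
```

>>> {"api": "step_arm", "payload": {"moves": [[0,0,0.001,0,0,0,0.05],[0,0,0,0,0,0,0.05]]}}

```text
time: 7.05
tool_pos: [0.6033, 0.0595, 0.0034]
tool_rot: [0.0, 1.0, -0.0, 0.0]
contact_force: [-1.6, -0.2, 4.7]
gripper_width: 0.712
```

>>> {"api": "step_arm", "payload": {"moves": [[0,0,0.001,0,0,0,0.05],[0,0,0,0,0,0,0.05]]}}

```text
time: 7.25
tool_pos: [0.6039, 0.0595, 0.0034]
tool_rot: [0.0, 1.0, -0.0, 0.001]
contact_force: [-3.6, 0.1, 8.6]
gripper_width: 0.714
```

>>> {"api": "step_arm", "payload": {"moves": [[0,0,-0.001,0,0,0,0.0854],[0,0,0,0,0,0,0.0854],[0,0,0,0,0,0,0.0854],[0,0,-0.02,0,0,0,0.0854],[0,0,-0.04,0,0,0,0.0854],[-0.02,0.03,-0.04,0,0,0,0.0854],[-0.04,0.02,-0.04,0,0,0,0.0854],[0,0,0,0,0,0,0.0854]]}}

```text
time: 8.05
tool_pos: [0.5522, 0.0133, 0.1391]
tool_rot: [0.001, 1.0, -0.001, 0.005]
contact_force: [0.7, -0.6, 0.9]
gripper_width: 1.0
```

Run:
```python
from h import *
im,d=grab_frame('wrist');save('w5.png',im); np.savez('w5.npz',im=im,d=d,T=camera_info('wrist')['world_from_camera'])
s=state();print(s['time'],s['tool_pos'],yaw(),s['gripper_width'])
for q,z in (('coaster',.015),('teaspoon',.004)):
  for o in cut_out('wrist',q)[:2]:
    P=onplane('wrist',mpix(o['mask']),z); print(q,o['conf'],o['point'],axis(P),cv2.minEnclosingCircle((P*1000).astype(np.float32)))
```

```text
8.1 [0.55193978 0.01414953 0.13628768] -0.0017117957764887423 1.0001992543143603
coaster 0.85 [225.7, 146.2] (array([0.60172113, 0.06105944]), np.float32(-0.77847844), 61.68782043457031, 61.248050689697266) ((602.2296752929688, 61.19192123413086), 31.52682113647461)
teaspoon 0.91 [491.9, 275.8] (array([ 0.46741605, -0.19122638]), np.float32(-0.03358162), 62.82973098754883, 26.200937271118164) ((467.2701416015625, -195.7108154296875), 32.44710922241211)
```

View pics/w5.png

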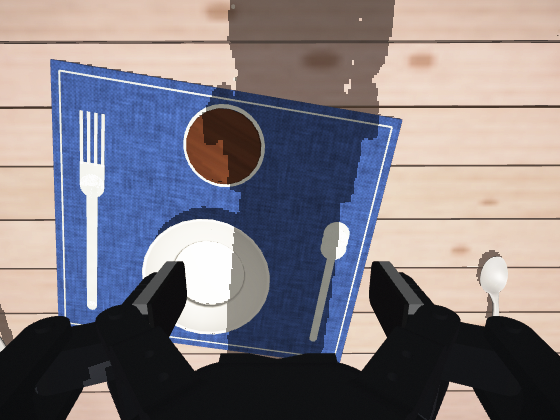

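```bash
sed -i 's/MC=np.array(.*);MY/MC=np.array([.522,.0727]);MY/' h.py
python3 - <<'E'
from h import *
plan([(.40,-.205,.16,0.2,.0854)])
E
```

```text
from [0.5508 0.0151 0.1324] yaw -0.0
[-0.0251,0.0367,-0.0046,0,0,-0.033,0.0854],
[-0.0263,0.0358,-0.0046,0,0,-0.033,0.0854],
[-0.0275,0.035,-0.0046,0,0,-0.034,0.0854],
[-0.0287,0.034,-0.0046,0,0,-0.033,0.0854],
[-0.0298,0.033,-0.0046,0,0,-0.034,0.0854],
[-0.0308,0.032,-0.0046,0,0,-0.033,0.0854],
--
```

>>> {"api": "step_arm", "payload": {"moves": [[-0.025,0.0367,-0.0046,0,0,-0.033,0.0854],[-0.0263,0.0358,-0.0046,0,0,-0.033,0.0854],[-0.0275,0.035,-0.0046,0,0,-0.034,0.0854],[-0.0287,0.034,-0.0046,0,0,-0.033,0.0854],[-0.03,0.033,-0.0046,0,0,-0.034,0.0854],[-0.031,0.032,-0.0046,0,0,-0.033,0.0854],[0,0,0,0,0,0,0.0854],[0,0,0,0,0,0,0.0854]]}}

```text
time: 9.0
tool_pos: [0.3995, -0.2052, 0.159]
tool_rot: [-0.001, 0.995, 0.099, -0.001]
contact_force: [0.4, 0.2, 0.2]
gripper_width: 0.999
```

Run:
```python
from h import *
im,d=grab_frame('wrist');save('w6.png',im); np.savez('w6.npz',im=im,d=d,T=camera_info('wrist')['world_from_camera'])
s=state();print(s['time'],s['tool_pos'],yaw(),s['gripper_width'])
for q,z in (('teaspoon',.004),):
  for o in cut_out('wrist',q)[:2]:
    P=onplane('wrist',mpix(o['mask']),z); 
    v,e,_=None,None,None
    l=cv2.fitLine((P*1000).astype(np.float32),cv2.DIST_HUBER,0,.01,.01).ravel(); u=l[:2]*np.sign(l[0]); t=P@u
    print(q,o['conf'],o['point'],axis(P),np.arctan2(u[1],u[0]),P[t.argmin()],P[t.argmax()],np.ptp(t))
    np.save('sp.npy',P)
    # midline samples
    for a in np.arange(t.min(),t.max(),.015):
        k=(t>=a)&(t<a+.015); print(P[k].mean(0).round(4), round(np.ptp(P[k]@[-u[1],u[0]]),4))
```

```text
9.05 [ 0.39992873 -0.20448709  0.15901947] 0.1995982722287215 1.0026481672051748
teaspoon 0.9 [286.0, 125.6] (array([ 0.43662186, -0.20466275]), np.float32(0.19752121), 129.09365844726562, 25.68598175048828) 0.17053817 [ 0.37239395 -0.21265198] [ 0.50055033 -0.19517761] 0.1292629150072867
[ 0.3805 -0.213 ] 0.0124
[ 0.3948 -0.2106] 0.0113
[ 0.4092 -0.2084] 0.01
[ 0.4243 -0.2057] 0.0068
[ 0.4389 -0.203 ] 0.0076
[ 0.4548 -0.2001] 0.0103
[ 0.4695 -0.1979] 0.0257
[ 0.4834 -0.1952] 0.0258
[ 0.495  -0.1934] 0.0208
```

View pics/w6.png

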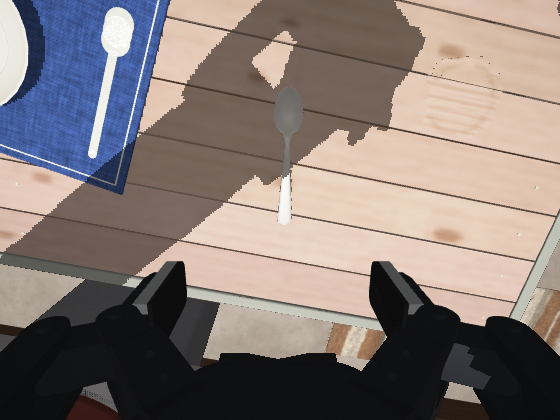

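Run:
```python
from h import *
plan([(.4365,-.2035,.05,0.17,.04,.04),(.4365,-.2035,.004,0.17,.04,.02)])
```

```text
from [ 0.4002 -0.2041  0.1592] yaw 0.201
[0.012,0.0023,0.0364,-0.001,0.001,0.01,0.04],
[0.0119,0.0022,0.0364,-0.001,0,0.01,0.04],
[0.012,0.002,0.0363,-0.001,0.001,0.011,0.04],
--
[0,0,0.0153,0,0,0,0.04],
[0,0,0.0154,0,0,0,0.04],
[0,0,0.0153,0,0,0,0.04],
--
```

>>> {"api": "step_arm", "payload": {"moves": [[0.012,0.0022,0.0364,0,0,0.01,0.04],[0.012,0.0022,0.0364,0,0,0.01,0.04],[0.012,0.002,0.0363,0,0,0.011,0.04],[0,0,0.0155,0,0,0,0.04],[0,0,0.0155,0,0,0,0.04],[0,0,0.015,0,0,0,0.04],[0,0,0,0,0,0,0.04],[0,0,0,0,0,0,0.04]]}}

```text
time: 9.9
tool_pos: [0.4368, -0.2034, 0.005]
tool_rot: [-0.001, 0.996, 0.085, -0.001]
contact_force: [0.1, 0.5, 0.3]
gripper_width: 0.466
```

Run:
```python
from h import *
im,d=grab_frame('wrist');save('w7.png',im)
s=state();print(s['time'],s['tool_pos'],yaw(),s['gripper_width'],s['contact_force'])
```

```text
9.95 [ 0.43730078 -0.20401035  0.00585705] 0.1705065696242229 0.4695632473043415 [1.01184171 0.49503073 0.24629914]
```

View pics/w7.png

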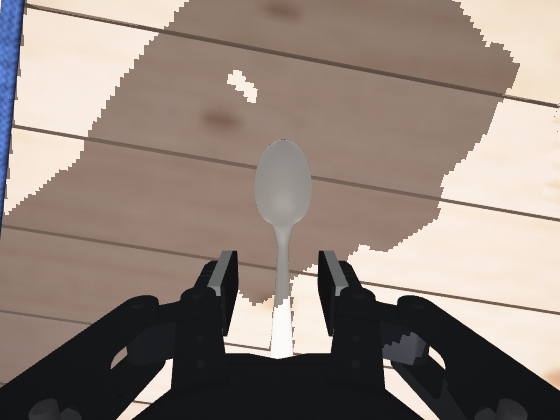

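>>> {"api": "step_arm", "payload": {"moves": [[0,0,0.002,0,0,0,0.03],[0,0,0.001,0,0,0,0.0],[0,0,0,0,0,0,0.0],[0,0,0,0,0,0,0.0],[0,0,0,0,0,0,0.0],[0,0,0,0,0,0,0.0],[0,0,0,0,0,0,0.0]]}}

```text
time: 10.65
tool_pos: [0.4375, -0.205, 0.0042]
tool_rot: [0.0, 0.996, 0.084, 0.001]
contact_force: [-1.0, 2.8, 5.5]
gripper_width: 0.213
```

>>> {"api": "step_arm", "payload": {"moves": [[0,0,-0.02,0,0,0,0.0],[0,0,-0.03,0,0,0,0],[0,0,0,0,0,0,0.0]]}}

```text
time: 10.95
tool_pos: [0.4396, -0.2067, 0.0574]
tool_rot: [0.003, 0.996, 0.084, 0.004]
contact_force: [1.0, -0.7, -0.3]
gripper_width: 0.215
```

Run:
```python
from h import *
im,d=grab_frame('wrist');save('w8.png',im)
s=state();print(s['time'],s['tool_pos'],yaw(),s['gripper_width'],s['contact_force'])
```

```text
11.0 [ 0.43847841 -0.20598376  0.0554119 ] 0.16869135887649936 0.2129657563060261 [ 0.54631215 -0.25746258 -0.93761631]
```

View pics/w8.png

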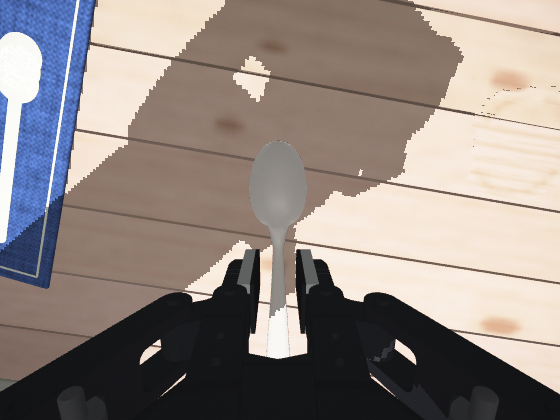

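Run:
```python
from h import *
t=mat(-.04,-.115);print(t)
plan([(t[0],t[1],.06,MY,0,.045),(t[0],t[1],.015,MY,0,.025)])
```

```text
[ 0.46376114 -0.03422631]
from [ 0.4385 -0.206   0.0554] yaw 0.169
[0.0134,-0.0413,-0.0013,0.001,-0.001,0.083,0],
[0.01,-0.0422,-0.0012,0.001,-0.001,0.083,0],
[0.0065,-0.0429,-0.0012,0.001,-0.002,0.083,0],
[0.0028,-0.0433,-0.0012,0,-0.001,0.084,0],
--
[0,0,0.0225,0,0,0,0],
[0,-0.0001,0.0225,0,0,0,0],
--
```

>>> {"api": "step_arm", "payload": {"moves": [[0.0134,-0.0413,-0.0013,0,0,0.083,0],[0.01,-0.0422,-0.0012,0,0,0.083,0],[0.0065,-0.043,-0.0012,0,0,0.083,0],[0.0028,-0.0433,-0.0012,0,0,0.084,0],[0,0,0.022,0,0,0,0],[0,0,0.022,0,0,0,0],[0,0,0,0,0,0,0],[0,0,0,0,0,0,0]]}}

```text
time: 11.8
tool_pos: [0.4609, -0.0327, 0.0127]
tool_rot: [-0.0, 0.997, -0.082, -0.001]
contact_force: [1.0, 0.5, 0.3]
gripper_width: 0.214
```

Run:
```python
from h import *
im,d=grab_frame('wrist');save('w9.png',im)
s=state();print(s['time'],s['tool_pos'],yaw(),s['gripper_width'],s['contact_force'])
```

```text
11.85 [ 0.46191036 -0.03308989  0.01371313] -0.16473190407835936 0.21242561017368256 [-0.21643348  0.34122315 -0.29393257]
```

View pics/w9.png

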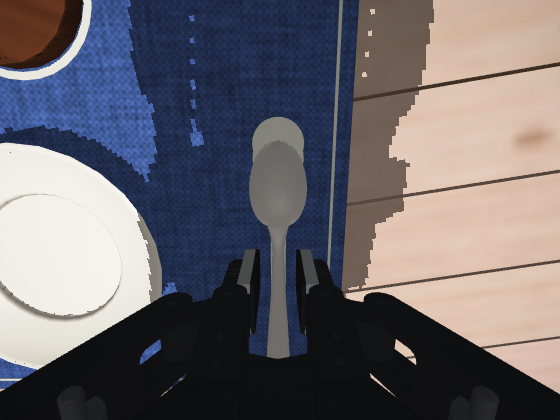

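>>> {"api": "step_arm", "payload": {"moves": [[0.002,0,0.003,0,0,0,0],[0,0,0.002,0,0,0,0],[0,0,0,0,0,0,0]]}}

```text
time: 12.15
tool_pos: [0.4641, -0.0334, 0.0087]
tool_rot: [0.0, 0.997, -0.082, 0.0]
contact_force: [-0.2, 0.4, -1.1]
gripper_width: 0.213
```

>>> {"api": "step_arm", "payload": {"moves": [[0,0,0.002,0,0,0,0],[0,0,0,0,0,0,0]]}}

```text
time: 12.35
tool_pos: [0.4643, -0.0334, 0.0072]
tool_rot: [0.0, 0.997, -0.082, 0.0]
contact_force: [-1.9, -0.2, 4.0]
gripper_width: 0.212
```

Contact; release.

>>> {"api": "step_arm", "payload": {"moves": [[0,0,0,0,0,0,0.04],[0,0,0,0,0,0,0.04],[0,0,0,0,0,0,0.04],[0,0,0,0,0,0,0.04],[0,0,-0.02,0,0,0,0.04],[0,0,-0.04,0,0,0,0.05],[0,0,-0.04,0,0,0,0.0854],[0,0,-0.04,0,0,0,0.0854]]}}

```text
time: 13.15
tool_pos: [0.4634, -0.033, 0.1477]
tool_rot: [-0.0, 0.997, -0.082, -0.0]
contact_force: [0.5, -0.3, 0.4]
gripper_width: 0.898
```

Run:
```python
from h import *
im,d=grab_frame('wrist');save('w10.png',im)
s=state();print(s['time'],s['tool_pos'],yaw(),s['gripper_width'],s['contact_force'])
for o in cut_out('wrist','teaspoon')[:2]:
    P=onplane('wrist',mpix(o['mask']),.007); print(o['conf'],o['point'],axis(P),mat(-.04,-.115))
```

```text
13.2 [ 0.46778966 -0.03400626  0.15577569] -0.16404107650112165 0.9773644930837154 [3.93788823 0.04527495 3.55152271]
0.97 [276.9, 168.6] (array([ 0.46756241, -0.03264243]), np.float32(-0.16391651), 130.57252502441406, 26.827322006225586) [ 0.46376114 -0.03422631]
```

View pics/w10.png

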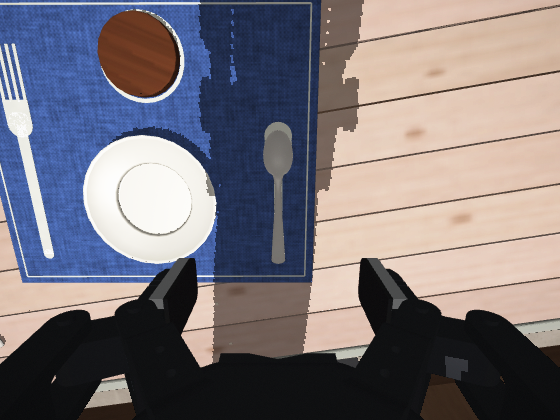

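Run:
```python
from h import *
# print extents from w6 with stored pose
f=np.load('w6.npz');im=f['im'];T=f['T'];K=np.array(camera_info('wrist')['intrinsics'])
def op(uv,z):
    uv=np.atleast_2d(np.asarray(uv,float)); r=np.c_[(uv-[K[0,2],K[1,2]])/K[0,0],np.ones(len(uv))]@T[:3,:3].T
    o=T[:3,3]; return (o+r*((z-o[2])/r[:,2:3]))[:,:2]
hsv=cv2.cvtColor(im,cv2.COLOR_RGB2HSV); blue=(hsv[...,0]>100)&(hsv[...,0]<132)&(hsv[...,1]>80)
m=~blue; q=np.zeros_like(m);q[5:165,85:136]=1; q[:, :]&=True
k,l,s,c=cv2.connectedComponentsWithStats((m&q).astype(np.uint8)); i=1+np.argmax(s[1:,4]); print(s[i])
print('print w6',axis(op(mpix(l==i),.003)))
im,d=grab_frame('wrist'); st=state(); print(st['tool_pos'])
for o in cut_out('wrist','teaspoon')[:2]:
    P=onplane('wrist',mpix(o['mask']),.007); print(o['conf'],o['point'],axis(P))
    r=mpix(o['mask']); print(r[:,1].min(),r[:,1].max())
print(onplane('wrist',[[278,122],[278,135],[278,263]],.003))
save('w11.png',cv2.resize(im[100:280,200:360],None,fx=3.3,fy=3.3))
o=cut_out('wrist','coaster')[0];P=onplane('wrist',mpix(o['mask']),.015);print(cv2.minEnclosingCircle((P*1000).astype(np.float32)))
```

```text
[  88    7   46  152 2268]
print w6 (array([ 0.46697412, -0.03145919]), np.float32(-0.16338493), 133.394775390625, 24.91864776611328)
[ 0.4661787  -0.03365443  0.15032172]
0.85 [277.5, 175.4] (array([ 0.45900311, -0.03092342]), np.float32(-0.15253073), 126.61876678466797, 25.502763748168945)
137 267
0.28 [2.6, 344.9] (array([0.35476126, 0.28749078]), np.float32(-0.4048766), 17.40755844116211, 6.321407318115234)
337 350
[[ 0.53401551 -0.04382407]
 [ 0.52292561 -0.04198886]
 [ 0.39889475 -0.02146354]]
((593.5865478515625, 56.83469009399414), 32.15169143676758)
```

View pics/w11.png

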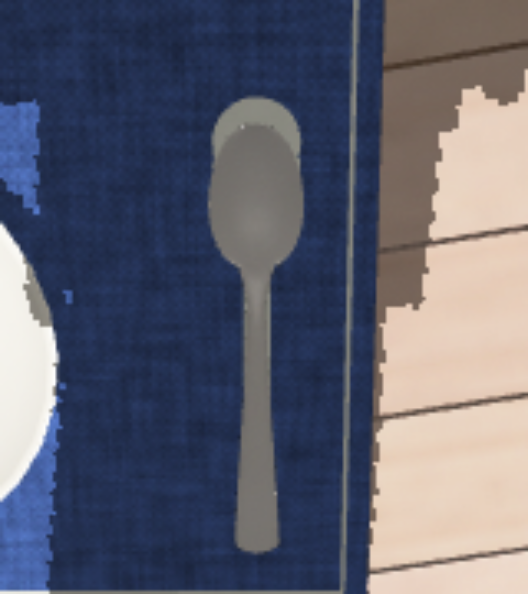

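>>> {"api": "step_arm", "payload": {"moves": [[0,0,0,0,0,0,0.0854],[0,0,0,0,0,0,0.0854],[0,0,0,0,0,0,0.0854]]}}

```text
time: 13.7
tool_pos: [0.4631, -0.033, 0.1451]
tool_rot: [-0.0, 0.997, -0.082, -0.001]
contact_force: [-0.6, -0.0, 1.2]
gripper_width: 0.995
```

Run:
```python
from h import *
st=state(); print(st['time'],st['tool_pos'],yaw())
im,d=grab_frame('wrist'); save('w12.png',im)
for q,z in (('teaspoon',.007),('coaster',.015),('plate',.021)):
  o=cut_out('wrist',q)[0]
  P=onplane('wrist',mpix(o['mask']),z); print(q,o['conf'],o['point'],axis(P),cv2.minEnclosingCircle((P*1000).astype(np.float32)))
  if q=='teaspoon': print(np.percentile(pts('wrist',d,o['mask'])[:,2],[10,50,90]))
hsv=cv2.cvtColor(im,cv2.COLOR_RGB2HSV); blue=(hsv[...,0]>100)&(hsv[...,0]<132)&(hsv[...,1]>60)
m=~blue; q=np.zeros_like(m);q[105:270,255:298]=1
P=onplane('wrist',mpix(m&q),.003);print('print+spoon',axis(P))
q=np.zeros_like(m);q[35:268,0:58]=1; print('forkprint',axis(onplane('wrist',mpix(m&q),.003)))
print(state()['tool_pos'])
```

```text
13.7 [ 0.46307228 -0.03300636  0.14511323] -0.16427660078300751
teaspoon 0.75 [277.9, 166.3] (array([ 0.46283768, -0.03152245]), np.float32(-0.1635968), 127.48600006103516, 24.308115005493164) ((462.9631652832031, -30.762405395507812), 63.82087326049805)
[0.00512788 0.00831602 0.01284593]
coaster 0.71 [137.0, 53.9] (array([0.602703  , 0.05956796]), np.float32(0.942119), 66.68565368652344, 63.52831268310547) ((602.5830078125, 59.55546951293945), 33.56243896484375)
plate 0.94 [149.5, 200.2] (array([0.48335254, 0.08154934]), np.float32(1.4063891), 118.77847290039062, 117.33782196044922) ((483.5422668457031, 81.3493423461914), 59.721473693847656)
print+spoon (array([ 0.46527795, -0.03235947]), np.float32(-0.15154703), 138.29806518554688, 26.48677635192871)
forkprint (array([0.52753229, 0.19175388]), np.float32(-0.40779358), 213.0867462158203, 49.621585845947266)
[ 0.46367836 -0.03312376  0.14615151]
```

View pics/w12.png

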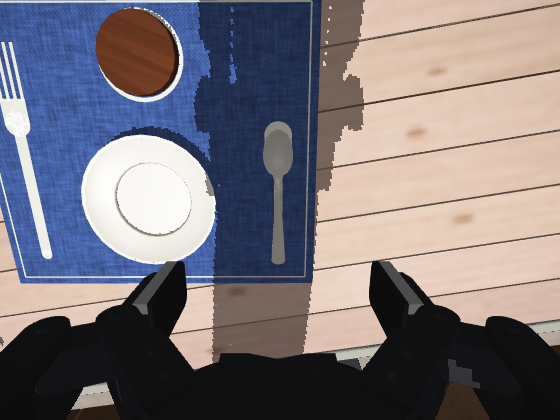

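Run:
```python
from h import *
print(state()['joint_pos'])
plan([(.41,.29,.17,0,.0854,.048)])
```

```text
[-2.31631029e-01 -2.77522444e-01  2.06126210e+00  1.94999687e-05
  1.35848897e+00  1.50334601e+00]
from [ 0.4637 -0.0331  0.1462] yaw -0.164
[-0.0151,-0.0443,-0.0034,0,0,-0.023,0.0854],
[-0.0141,-0.0446,-0.0034,0,0,-0.024,0.0854],
[-0.013,-0.0449,-0.0034,0,0,-0.023,0.0854],
[-0.012,-0.0452,-0.0034,0,0,-0.024,0.0854],
[-0.0109,-0.0455,-0.0034,0,0,-0.023,0.0854],
[-0.0098,-0.0458,-0.0034,0,0,-0.024,0.0854],
[-0.0088,-0.046,-0.0034,0,0.001,-0.023,0.0854],
--
```

>>> {"api": "step_arm", "payload": {"moves": [[-0.015,-0.0443,-0.0034,0,0,-0.023,0.0854],[-0.014,-0.0446,-0.0034,0,0,-0.024,0.0854],[-0.013,-0.0449,-0.0034,0,0,-0.023,0.0854],[-0.012,-0.0452,-0.0034,0,0,-0.024,0.0854],[-0.011,-0.0455,-0.0034,0,0,-0.023,0.0854],[-0.01,-0.0458,-0.0034,0,0,-0.024,0.0854],[-0.009,-0.046,-0.0034,0,0,-0.023,0.0854],[0,0,0,0,0,0,0.0854]]}}

```text
time: 14.7
tool_pos: [0.4087, 0.2944, 0.1711]
tool_rot: [-0.001, 1.0, 0.003, 0.0]
contact_force: [-0.5, -0.3, -0.3]
gripper_width: 1.0
```

>>> {"api": "step_arm", "payload": {"moves": [[0,0,0,0,0,0,0.0854],[0,0,0,0,0,0,0.0854],[0,0,0,0,0,0,0.0854]]}}

```text
time: 15.0
tool_pos: [0.4101, 0.2888, 0.17]
tool_rot: [0.0, 1.0, -0.001, -0.0]
contact_force: [0.2, 0.7, -1.0]
gripper_width: 1.0
```

Run:
```python
from h import *
st=state(); print(st['time'],st['tool_pos'],yaw())
im,d=grab_frame('wrist'); save('w13.png',im)
for o in cut_out('wrist','fork')[:2]:
    P=onplane('wrist',mpix(o['mask']),.006); print(o['conf'],o['point'],axis(P))
    a=axis(P)[1];l=cv2.fitLine((P*1000).astype(np.float32),cv2.DIST_HUBER,0,.01,.01).ravel(); u=l[:2]*np.sign(l[0]); t=P@u; print(np.arctan2(u[1],u[0]))
    for a in np.arange(t.min(),t.max(),.02):
        k=(t>=a)&(t<a+.02); print(P[k].mean(0).round(4), round(np.ptp(P[k]@[-u[1],u[0]]),4))
for o in cut_out('wrist','cup')[:2]:
    print('cup',o['conf'],o['point'],o['mask'].sum(),pts('wrist',d,o['mask']).mean(0))
```

```text
15.0 [0.41005926 0.28878354 0.17000195] -0.0022128480604554955
0.73 [261.0, 133.4] (array([0.44249283, 0.30482547]), np.float32(0.0117603885), 189.4821319580078, 24.34223747253418)
0.029311104
[0.358  0.3028] 0.0171
[0.3774 0.3035] 0.0157
[0.3974 0.3041] 0.0135
[0.4171 0.3046] 0.0113
[0.4378 0.3053] 0.0076
[0.4578 0.3061] 0.0067
[0.4798 0.3058] 0.0189
[0.4969 0.3057] 0.0244
[0.5174 0.3068] 0.0229
[0.5309 0.3084] 0.02
cup 0.92 [117.1, 132.8] 6432 [0.47113091 0.43222378 0.03146655]
```

View pics/w13.png

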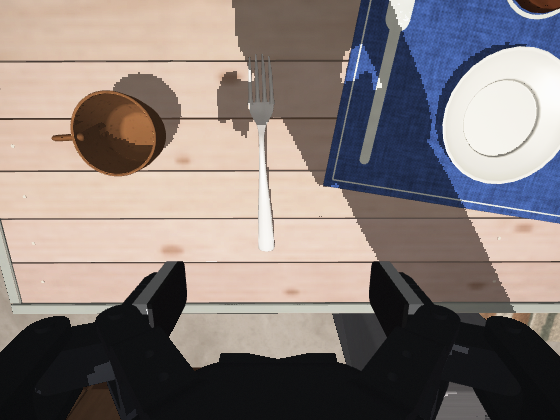

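Run:
```python
from h import *
plan([(.442,.305,.05,0.025,.04,.04),(.442,.305,.006,0.025,.04,.02)])
```

```text
from [0.4101 0.289  0.1702] yaw -0.002
[0.008,-0.004,0.0301,0,0,-0.007,0.04],
[0.008,-0.004,0.03,0,0,-0.007,0.04],
[0.008,-0.0039,0.0301,0,0,-0.007,0.04],
[0.008,-0.0039,0.03,0,0,-0.006,0.04],
--
[0,0,0.0147,0,0,0,0.04],
[0,0,0.0147,0,0,0,0.04],
[0,0,0.0146,0,0,0,0.04],
--
```

>>> {"api": "step_arm", "payload": {"moves": [[0.008,-0.004,0.03,0,0,-0.007,0.04],[0.008,-0.004,0.03,0,0,-0.007,0.04],[0.008,-0.004,0.03,0,0,-0.007,0.04],[0.008,-0.004,0.03,0,0,-0.006,0.04],[0,0,0.015,0,0,0,0.04],[0,0,0.015,0,0,0,0.04],[0,0,0.014,0,0,0,0.04],[0,0,0,0,0,0,0.04]]}}

```text
time: 15.95
tool_pos: [0.4403, 0.3055, 0.0047]
tool_rot: [0.001, 1.0, 0.013, -0.001]
contact_force: [-0.0, -0.7, -0.6]
gripper_width: 0.463
```

>>> {"api": "step_arm", "payload": {"moves": [[0,0,0,0,0,0,0.04],[0,0,0,0,0,0,0.04]]}}

```text
time: 16.15
tool_pos: [0.4425, 0.3068, 0.0076]
tool_rot: [-0.001, 1.0, 0.013, 0.001]
contact_force: [0.3, 0.4, 0.1]
gripper_width: 0.47
```

Run:
```python
from h import *
im,d=grab_frame('wrist');save('w14.png',im)
s=state();print(s['time'],s['tool_pos'],yaw(),s['gripper_width'],s['contact_force'])
```

```text
16.2 [0.44250763 0.30676848 0.00764142] 0.02683302975858219 0.4666091168571747 [ 0.32283499 -0.26709294  0.13276219]
```

View pics/w14.png

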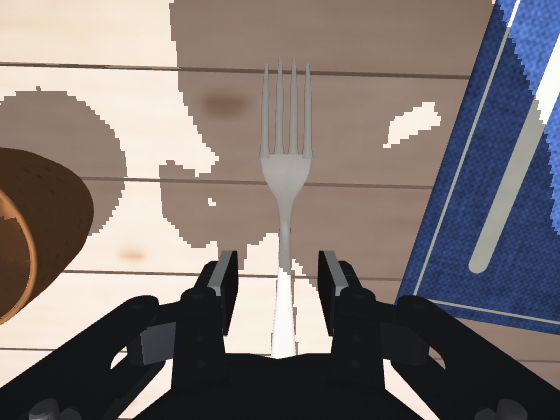

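>>> {"api": "step_arm", "payload": {"moves": [[0,0,0.002,0,0,0,0.03],[0,0,0.001,0,0,0,0.0],[0,0,0,0,0,0,0.0],[0,0,0,0,0,0,0.0],[0,0,0,0,0,0,0.0],[0,0,0,0,0,0,0.0],[0,0,0,0,0,0,0.0]]}}

```text
time: 16.9
tool_pos: [0.4422, 0.3066, 0.0043]
tool_rot: [-0.0, 1.0, 0.013, 0.001]
contact_force: [-0.1, -1.2, 5.4]
gripper_width: 0.192
```

>>> {"api": "step_arm", "payload": {"moves": [[0,0,-0.015,0,0,0,0.0],[0,0,-0.02,0,0,0,0],[0,0,-0.01,0,0,0,0],[0,0,0,0,0,0,0.0],[0,0,0,0,0,0,0.0]]}}

```text
time: 17.4
tool_pos: [0.4415, 0.3062, 0.0483]
tool_rot: [-0.0, 1.0, 0.013, 0.0]
contact_force: [0.5, -1.1, -1.3]
gripper_width: 0.192
```

Run:
```python
from h import *
s=state();print(s['time'],s['tool_pos'],yaw(),s['gripper_width'],s['contact_force'])
im,d=grab_frame('wrist');save('w15.png',im)
t=mat(0,.115);print(t)
plan([(t[0],t[1],.055,MY,0,.045),(t[0],t[1],.018,MY,0,.02)])
```

```text
17.4 [0.44154256 0.30623089 0.0483102 ] 0.02676977043545072 0.19248943221370168 [ 0.49116497 -1.05886134 -1.26238123]
[0.54077557 0.18615694]
from [0.4411 0.306  0.0476] yaw 0.027
[0.0241,0.0306,-0.0019,0,0,0.048,0],
[0.0256,0.0294,-0.0018,0,0,0.048,0],
[0.0269,0.0282,-0.0019,0,0,0.047,0],
[0.0282,0.0269,-0.0018,0.001,0.001,0.048,0],
--
[0,0,0.0185,0,0,0,0],
[0,0,0.0185,0,0,0,0],
--
```

View pics/w15.png

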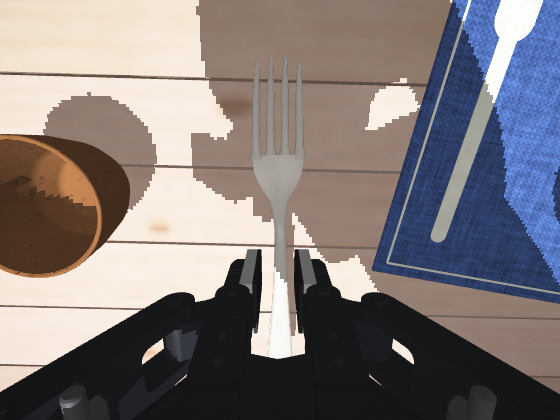

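>>> {"api": "step_arm", "payload": {"moves": [[0.0238,0.0306,-0.0019,0,0,0.048,0],[0.0252,0.0294,-0.0019,0,0,0.048,0],[0.0266,0.0282,-0.0019,0,0,0.047,0],[0.0278,0.0269,-0.0019,0,0,0.048,0],[0,0,0.0185,0,0,0,0],[0,0,0.0185,0,0,0,0],[0,0,0,0,0,0,0],[0,0,0,0,0,0,0]]}}

```text
time: 18.25
tool_pos: [0.5388, 0.1863, 0.0177]
tool_rot: [0.0, 0.997, -0.082, -0.001]
contact_force: [0.1, 0.0, 0.1]
gripper_width: 0.191
```

Run:
```python
from h import *
im,d=grab_frame('wrist');save('w16.png',im)
s=state();print(s['time'],s['tool_pos'],yaw(),s['gripper_width'],s['contact_force'])
```

```text
18.3 [0.5396863  0.18662594 0.0188289 ] -0.1638834378452114 0.1910661779997268 [-0.05558416  0.55010402  0.05370483]
```

View pics/w16.png

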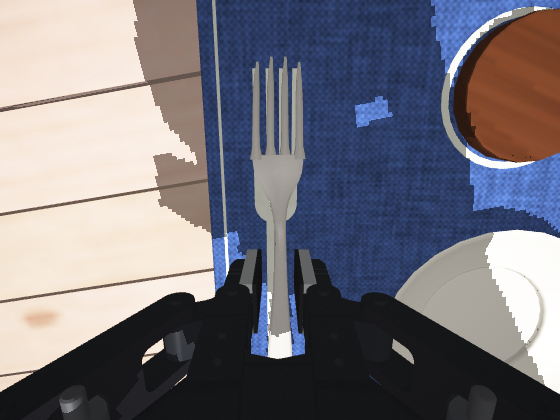

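>>> {"api": "step_arm", "payload": {"moves": [[0,0,0.004,0,0,0,0],[0,0,0.003,0,0,0,0],[0,0,0.002,0,0,0,0],[0,0,0,0,0,0,0],[0,0,0,0,0,0,0]]}}

```text
time: 18.8
tool_pos: [0.5399, 0.1865, 0.01]
tool_rot: [-0.0, 0.997, -0.082, 0.0]
contact_force: [0.2, -0.1, -0.8]
gripper_width: 0.19
```

>>> {"api": "step_arm", "payload": {"moves": [[0,0,0.002,0,0,0,0],[0,0,0,0,0,0,0]]}}

```text
time: 19.0
tool_pos: [0.5399, 0.1864, 0.0078]
tool_rot: [0.0, 0.997, -0.082, -0.0]
contact_force: [0.1, 0.2, -0.4]
gripper_width: 0.192
```

>>> {"api": "step_arm", "payload": {"moves": [[0,0,0.001,0,0,0,0],[0,0,0,0,0,0,0]]}}

```text
time: 19.2
tool_pos: [0.54, 0.1865, 0.0073]
tool_rot: [-0.0, 0.997, -0.082, 0.0]
contact_force: [-2.3, -0.0, 3.3]
gripper_width: 0.194
```

>>> {"api": "step_arm", "payload": {"moves": [[0,0,0,0,0,0,0.04],[0,0,0,0,0,0,0.04],[0,0,0,0,0,0,0.04],[0,0,0,0,0,0,0.04],[0,0,-0.02,0,0,0,0.04],[0,0,-0.04,0,0,0,0.05],[0,0,-0.04,0,0,0,0.0854],[0,0,-0.04,0,0,0,0.0854]]}}

```text
time: 20.0
tool_pos: [0.5395, 0.1864, 0.148]
tool_rot: [0.0, 0.997, -0.082, -0.0]
contact_force: [0.8, 0.7, -0.8]
gripper_width: 0.899
```

>>> {"api": "step_arm", "payload": {"moves": [[0,0,0,0,0,0,0.0854],[0,0,0,0,0,0,0.0854],[0,0,0,0,0,0,0.0854],[0,0,0,0,0,0,0.0854]]}}

```text
time: 20.4
tool_pos: [0.5386, 0.1862, 0.1446]
tool_rot: [0.001, 0.997, -0.082, -0.002]
contact_force: [0.5, -0.3, -0.2]
gripper_width: 1.004
```

Run:
```python
from h import *
st=state(); print(st['time'],st['tool_pos'],yaw())
im,d=grab_frame('wrist'); save('w17.png',im)
for q,z in (('fork',.009),('coaster',.015),('plate',.021)):
  for o in cut_out('wrist',q)[:1]:
    P=onplane('wrist',mpix(o['mask']),z); print(q,o['conf'],o['point'],axis(P),cv2.minEnclosingCircle((P*1000).astype(np.float32)))
print(mat(0,.115),mat(.082,0))
```

```text
20.4 [0.53858932 0.18619242 0.1446062 ] -0.16421534410652028
fork 0.55 [275.5, 171.2] (array([0.54119611, 0.18850545]), np.float32(-0.16411202), 188.21255493164062, 24.45735740661621) ((540.9478759765625, 187.28277587890625), 94.22399139404297)
coaster 0.7 [41.2, 302.2] (array([0.4661492 , 0.44860147]), np.float32(-1.378742), 120.49358367919922, 56.17572784423828) ((457.3487548828125, 447.14630126953125), 62.98421859741211)
plate 0.6 [406.9, 236.5] (array([0.48745737, 0.08152302]), np.float32(1.425475), 118.72428131103516, 110.3225326538086) ((483.4734802246094, 81.72725677490234), 60.07526397705078)
[0.54077557 0.18615694] [0.60289973 0.0593122 ]
```

View pics/w17.png

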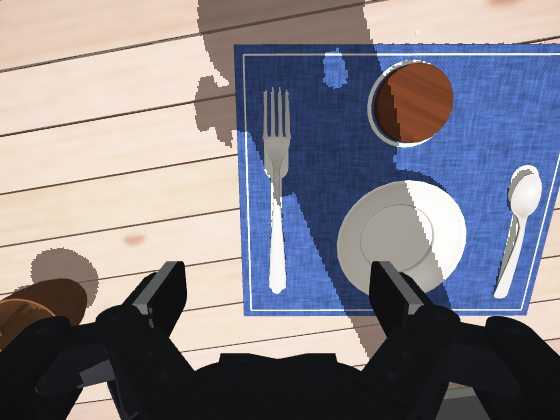

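Run:
```python
from h import *
plan([(.47,.37,.20,1.57,.0854,.045)])
print(state()['joint_pos'])
```

```text
from [0.5393 0.1863 0.1458] yaw -0.164
[-0.0076,-0.0131,-0.0042,0,0,-0.133,0.0854],
[-0.0058,-0.0139,-0.0042,0,0,-0.133,0.0854],
[-0.0039,-0.0146,-0.0042,0,0,-0.133,0.0854],
[-0.0019,-0.015,-0.0042,0,0,-0.134,0.0854],
[0.0001,-0.0151,-0.0042,0,0,-0.133,0.0854],
[0.0021,-0.0149,-0.0041,0,0,-0.134,0.0854],
[0.0041,-0.0145,-0.0042,0,0,-0.133,0.0854],
[0.006,-0.0139,-0.0041,0,0,-0.134,0.0854],
[0.0078,-0.0129,-0.0042,0,0,-0.133,0.0854],
[0.0094,-0.0118,-0.0041,0,0,-0.134,0.0854],
[0.0109,-0.0104,-0.0042,-0.001,0,-0.133,0.0854],
[0.0123,-0.0089,-0.0042,0,0,-0.134,0.0854],
[0.0133,-0.0072,-0.0041,-0.001,0.001,-0.133,0.0854],
--
[ 2.02266483e-01 -6.69585885e-03  1.81961510e+00  5.78790712e-06
  1.33056620e+00  1.93725686e+00]
```

>>> {"api": "step_arm", "payload": {"moves": [[-0.0076,-0.0131,-0.0042,0,0,-0.133,0.0854],[-0.0058,-0.0139,-0.0042,0,0,-0.133,0.0854],[-0.0039,-0.0146,-0.0042,0,0,-0.133,0.0854],[-0.0019,-0.015,-0.0042,0,0,-0.134,0.0854],[0,-0.0151,-0.0042,0,0,-0.133,0.0854],[0.0021,-0.0149,-0.0041,0,0,-0.134,0.0854],[0.0041,-0.0145,-0.0042,0,0,-0.133,0.0854],[0.006,-0.0139,-0.0041,0,0,-0.134,0.0854]]}}

```text
time: 21.4
tool_pos: [0.4966, 0.2999, 0.18]
tool_rot: [-0.0, 0.899, 0.439, -0.0]
contact_force: [-0.6, 0.7, -0.2]
gripper_width: 1.001
```

>>> {"api": "step_arm", "payload": {"moves": [[0.0078,-0.0129,-0.0042,0,0,-0.133,0.0854],[0.0094,-0.0118,-0.0041,0,0,-0.134,0.0854],[0.011,-0.0104,-0.0042,0,0,-0.133,0.0854],[0.0123,-0.0089,-0.0042,0,0,-0.134,0.0854],[0.0133,-0.0072,-0.0041,0,0,-0.133,0.0854],[0,0,0,0,0,0,0.0854],[0,0,0,0,0,0,0.0854],[0,0,0,0,0,0,0.0854]]}}

```text
time: 22.2
tool_pos: [0.4705, 0.3695, 0.2005]
tool_rot: [0.0, 0.708, 0.706, -0.0]
contact_force: [0.6, 1.1, 0.4]
gripper_width: 0.998
```

Run:
```python
from h import *
st=state(); print(st['time'],st['tool_pos'],yaw())
im,d=grab_frame('wrist'); save('w18.png',im); np.savez('w18.npz',im=im,d=d,T=camera_info('wrist')['world_from_camera'])
for o in cut_out('wrist','cup')[:1]:
    p=pts('wrist',d,o['mask']); print(o['conf'],o['point'],p.min(0),p.max(0))
    top=p[(p[:,2]>.052)]; print(len(top),cv2.minEnclosingCircle((top[:,:2]*1000).astype(np.float32)),top.mean(0))
    np.save('cupm.npy',o['mask'])
```

```text
22.2 [0.47046629 0.36946645 0.20049343] 1.5674110463269775
0.65 [278.8, 142.9] [ 0.43416995  0.37996775 -0.0027142 ] [0.51036596 0.47943013 0.05926692]
846 ((469.380859375, 430.9417724609375), 42.82086181640625) [0.4706033  0.42787348 0.05589506]
```

View pics/w18.png

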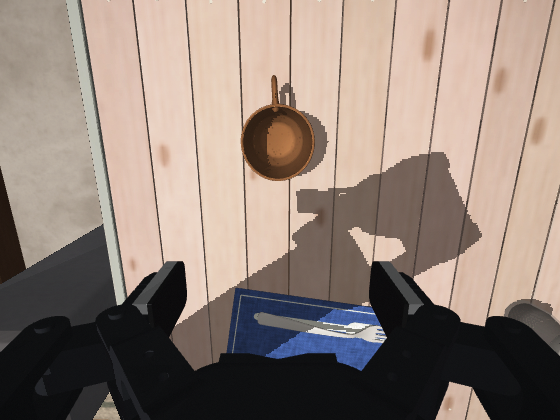

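Run:
```python
from h import *
m=np.load('cupm.npy').astype(np.uint8)
b=cv2.morphologyEx(m,cv2.MORPH_OPEN,cv2.getStructuringElement(cv2.MORPH_ELLIPSE,(21,21)))
h=m&~b; h[120:]=0
c=cv2.findContours(b,cv2.RETR_EXTERNAL,cv2.CHAIN_APPROX_NONE)[0][0][:,0]
P=onplane('wrist',c,.058)*1000
print(cv2.minEnclosingCircle(P.astype(np.float32)),cv2.fitEllipse(P.astype(np.float32)))
H=onplane('wrist',mpix(h),.035)*1000; print(H.mean(0),len(H)); 
e=np.array(cv2.fitEllipse(P.astype(np.float32))[0]); v=H.mean(0)-e; print('handle dir',np.arctan2(v[1],v[0]))
cc=np.load('w18.npz'); p=pts('wrist',cc['d'],h>0); print(np.median(p,0))
x,y=e/1000
plan([(x,y,.13,1.57,.0854,.045),(x,y,.07,1.57,.0854,.02)])
```

```text
((470.271484375, 422.2615966796875), 34.71955871582031) ((470.8460388183594, 422.1017150878906), (64.7487564086914, 67.6347885131836), 167.94967651367188)
[468.44661102 469.14049181] 144
handle dir 1.6217617243138498
[0.46824169 0.46783724 0.05333467]
from [0.4705 0.3695 0.2006] yaw 1.568
[0.0263,0.0001,0.0353,0,0,-0.001,0.0854],
[0.0264,0.0001,0.0353,-0.001,0,-0.001,0.0854],
--
[0,0,0.015,0,0,0,0.0854],
[0,0,0.015,0,0,0,0.0854],
[0,0,0.015,0,0,0,0.0854],
[0,0,0.015,0,0,0,0.0854],
--
```

>>> {"api": "step_arm", "payload": {"moves": [[0.0263,0,0.035,0,0,0,0.0854],[0.0263,0,0.035,0,0,0,0.0854],[0,0,0.03,0,0,0,0.0854],[0,0,0.02,0,0,0,0.0854],[0,0,0.01,0,0,0,0.0854],[0,0,0,0,0,0,0.0854],[0,0,0,0,0,0,0.0854],[0,0,0,0,0,0,0.0854]]}}

```text
time: 23.1
tool_pos: [0.4717, 0.4233, 0.0732]
tool_rot: [0.0, 0.708, 0.707, 0.002]
contact_force: [0.5, -0.1, 0.0]
gripper_width: 1.002
```

Run:
```python
from h import *
st=state(); print(st['time'],st['tool_pos'],yaw())
im,d=grab_frame('wrist'); save('w19.png',im)
m=cut_out('wrist','cup')[0]['mask'].astype(np.uint8)
b=cv2.morphologyEx(m,cv2.MORPH_OPEN,cv2.getStructuringElement(cv2.MORPH_ELLIPSE,(31,31)))
c=cv2.findContours(b,cv2.RETR_EXTERNAL,cv2.CHAIN_APPROX_NONE)[0][0][:,0]
P=onplane('wrist',c,.058)*1000
print(cv2.fitEllipse(P.astype(np.float32)),cv2.minEnclosingCircle(P.astype(np.float32)))
```

```text
23.1 [0.47167801 0.42334251 0.07318243] 1.5693334835268768
((470.42620849609375, 423.82489013671875), (64.5259017944336, 68.8687744140625), 0.661370575428009) ((470.7969970703125, 424.6980895996094), 35.35748291015625)
```

View pics/w19.png

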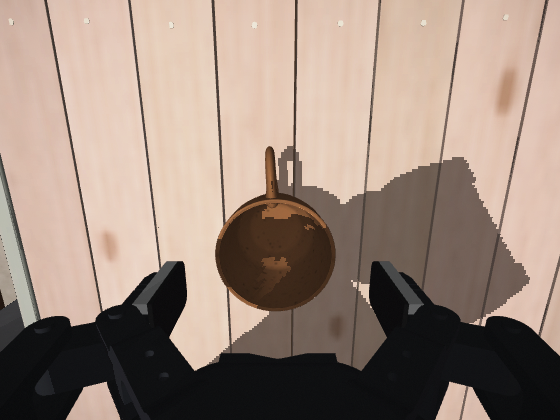

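>>> {"api": "step_arm", "payload": {"moves": [[0,-0.001,0.02,0,0,0,0.0854],[0,0,0.018,0,0,0,0.0854],[0,0,0.012,0,0,0,0.0854],[0,0,0.002,0,0,0,0.0854],[0,0,0,0,0,0,0.0854],[0,0,0,0,0,0,0.0854]]}}

```text
time: 23.8
tool_pos: [0.47, 0.4232, 0.0198]
tool_rot: [0.0, 0.707, 0.707, 0.001]
contact_force: [0.8, -0.0, 0.6]
gripper_width: 1.002
```

Run:
```python
from h import *
st=state(); print(st['time'],st['tool_pos'],yaw(),st['contact_force'])
im,d=grab_frame('wrist'); save('w20.png',im)
im,d=grab_frame('scene'); save('s20.png',cv2.resize(im[230:340,170:300],None,fx=4,fy=4))
```

```text
23.8 [0.46997801 0.42315066 0.0197954 ] 1.569778554405243 [ 0.77967893 -0.03643693  0.61976851]
```

View pics/w20.png

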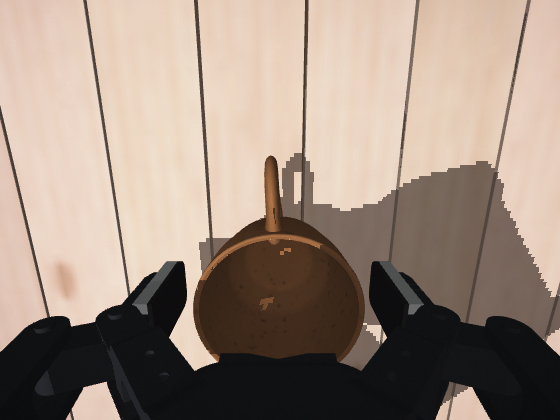

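View pics/s20.png

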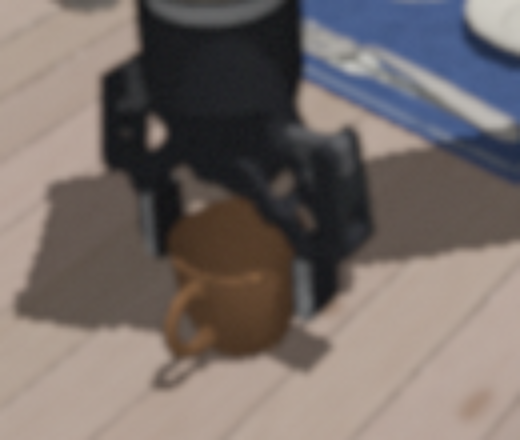

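>>> {"api": "step_arm", "payload": {"moves": [[0,0,0,0,0,0,0.075],[0,0,0,0,0,0,0.068],[0,0,0,0,0,0,0.055],[0,0,0,0,0,0,0.05],[0,0,0,0,0,0,0.05],[0,0,0,0,0,0,0.05]]}}

```text
time: 24.5
tool_pos: [0.47, 0.4232, 0.0202]
tool_rot: [0.0, 0.707, 0.707, 0.001]
contact_force: [0.3, -0.4, 5.3]
gripper_width: 0.747
```

>>> {"api": "step_arm", "payload": {"moves": [[0,0,-0.01,0,0,0,0.05],[0,0,-0.02,0,0,0,0.05],[0,0,-0.02,0,0,0,0.05],[0,0,-0.02,0,0,0,0.05],[0,0,-0.01,0,0,0,0.05],[0,0,0,0,0,0,0.05],[0,0,0,0,0,0,0.05]]}}

```text
time: 25.2
tool_pos: [0.469, 0.4224, 0.0982]
tool_rot: [-0.0, 0.707, 0.707, -0.001]
contact_force: [-0.6, 0.1, -1.5]
gripper_width: 0.744
```

Run:
```python
from h import *
st=state(); print(st['time'],st['tool_pos'],yaw(),st['contact_force'],st['gripper_width'])
im,d=grab_frame('wrist'); save('w21.png',im)
m=cut_out('wrist','cup')[0]['mask']; np.save('cupm2.npy',m)
im,d=grab_frame('scene'); save('s21.png',cv2.resize(im[200:320,170:310],None,fx=4,fy=4))
```

```text
25.2 [0.46897999 0.42240808 0.09823361] 1.569779719351868 [-0.58712255  0.0766408  -1.49189025] 0.7440905230198296
```

View pics/w21.png

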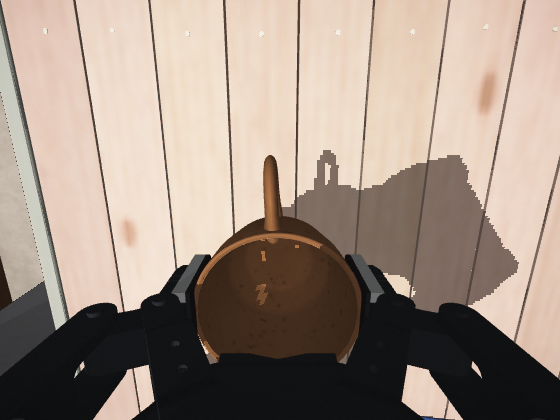

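View pics/s21.png

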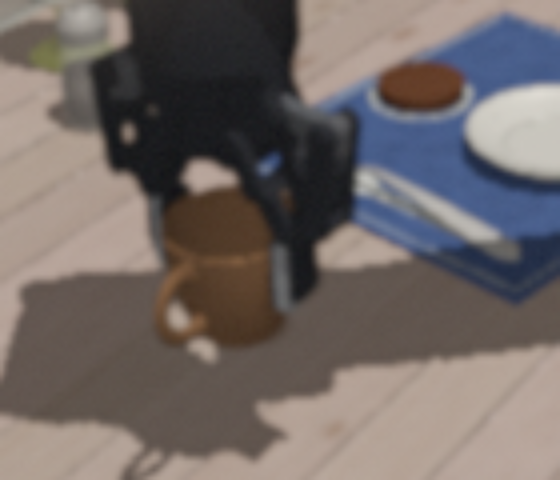

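Run:
```python
from h import *
plan([(.6025,.1,.12,1.57,.05,.035),(.6025,.0596,.10,1.57,.05,.025)])
```

```text
from [0.4686 0.4222 0.0973] yaw 1.57
[-0.0322,0.0134,-0.0022,0,0,0,0.05],
[-0.0322,0.0134,-0.0023,0,0,0,0.05],
[-0.0322,0.0134,-0.0022,0,0,0,0.05],
[-0.0322,0.0134,-0.0023,0,0,0,0.05],
[-0.0322,0.0134,-0.0022,0,0,0,0.05],
[-0.0322,0.0134,-0.0023,0,0,0,0.05],
[-0.0322,0.0134,-0.0022,-0.001,0,0,0.05],
[-0.0322,0.0135,-0.0022,0,0.001,0,0.05],
[-0.0322,0.0135,-0.0023,-0.001,0,0,0.05],
[-0.0323,0.0134,-0.0023,0,0.001,0,0.05],
--
[-0.0202,0,0.01,0,0,0,0.05],
[-0.0202,0.0001,0.01,0,0,0,0.05],
--
```

>>> {"api": "step_arm", "payload": {"moves": [[-0.015,0.006,-0.005,0,0,0,0.05],[-0.03,0.012,-0.005,0,0,0,0.05],[-0.033,0.014,-0.005,0,0,0,0.05],[-0.033,0.014,-0.005,0,0,0,0.05],[-0.033,0.014,-0.002,0,0,0,0.05],[-0.033,0.014,0,0,0,0,0.05],[-0.033,0.014,0,0,0,0,0.05],[-0.033,0.014,0,0,0,0,0.05]]}}

```text
time: 26.15
tool_pos: [0.5715, 0.1773, 0.1209]
tool_rot: [0.0, 0.708, 0.707, -0.0]
contact_force: [0.2, -0.1, -1.8]
gripper_width: 0.746
```

>>> {"api": "step_arm", "payload": {"moves": [[-0.033,0.014,0,0,0,0,0.05],[-0.033,0.012,0.005,0,0,0,0.05],[-0.025,0.006,0.01,0,0,0,0.05],[-0.015,0,0.01,0,0,0,0.05],[0,0,0,0,0,0,0.05],[0,0,0,0,0,0,0.05],[0,0,0,0,0,0,0.05]]}}

```text
time: 26.85
tool_pos: [0.603, 0.0746, 0.0964]
tool_rot: [-0.0, 0.707, 0.707, 0.0]
contact_force: [0.2, 0.2, -1.9]
gripper_width: 0.743
```

Run:
```python
from h import *
st=state(); print(st['time'],st['tool_pos'],yaw(),st['contact_force'],st['gripper_width'])
plan([(.6025,.0596,.06,1.57,.05,.025)])
im,d=grab_frame('wrist'); save('w22.png',im)
```

```text
26.85 [0.60299795 0.07464323 0.09642206] 1.5709221269971771 [ 0.24808106  0.20906594 -1.85702454] 0.7433825287113716
from [0.603  0.0746 0.0964] yaw 1.571
[-0.0075,-0.0003,0.0182,0,0,0,0.05],
[-0.0076,-0.0002,0.0182,0,0,0.001,0.05],
--
```

View pics/w22.png

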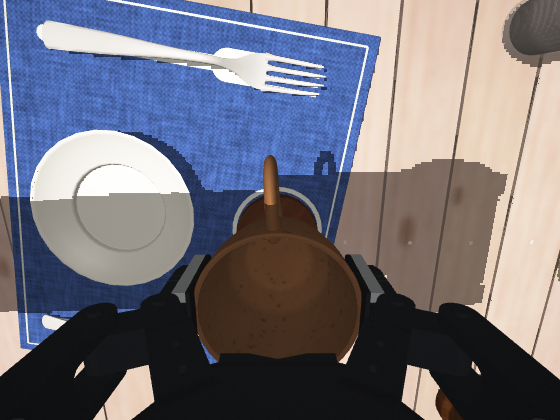

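>>> {"api": "step_arm", "payload": {"moves": [[-0.0075,0,0.018,0,0,0,0.05],[-0.0075,0,0.018,0,0,0,0.05],[0,0,0.012,0,0,0,0.05],[0,0,0,0,0,0,0.05],[0,0,0,0,0,0,0.05],[0,0,0,0,0,0,0.05]]}}

```text
time: 27.5
tool_pos: [0.604, 0.0592, 0.0493]
tool_rot: [0.001, 0.707, 0.707, 0.001]
contact_force: [0.0, 0.3, -1.3]
gripper_width: 0.746
```

Run:
```python
from h import *
st=state(); print(st['time'],st['tool_pos'],yaw(),st['contact_force'],st['gripper_width'])
im,d=grab_frame('scene'); save('s23.png',cv2.resize(im[150:270,220:380],None,fx=4,fy=4))
im,d=grab_frame('wrist'); save('w23.png',im)
```

```text
27.5 [0.60399641 0.05915059 0.0493497 ] 1.5704740821632213 [ 0.042474    0.32570542 -1.28672852] 0.7460761050018521
```

View pics/s23.png

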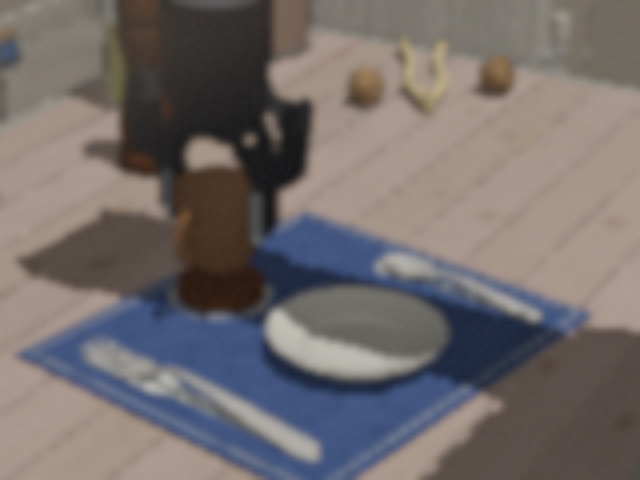

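View pics/w23.png

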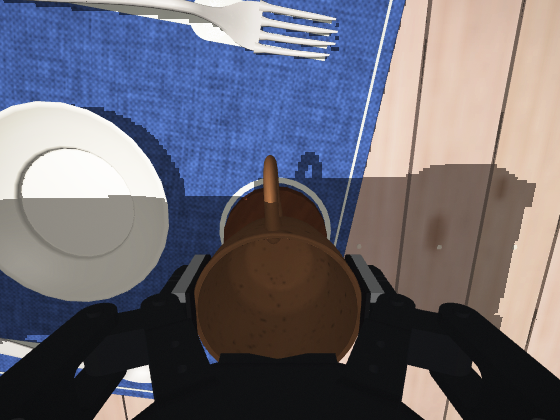

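>>> {"api": "step_arm", "payload": {"moves": [[0,-0.001,0.006,0,0,0,0.05],[0,0,0.003,0,0,0,0.05],[0,0,0.002,0,0,0,0.05],[0,0,0,0,0,0,0.05]]}}

```text
time: 28.0
tool_pos: [0.6016, 0.0586, 0.0364]
tool_rot: [-0.0, 0.707, 0.707, -0.0]
contact_force: [-0.7, -0.7, -1.6]
gripper_width: 0.748
```

>>> {"api": "step_arm", "payload": {"moves": [[0,0,0.0015,0,0,0,0.05],[0,0,0,0,0,0,0.05]]}}

```text
time: 28.2
tool_pos: [0.602, 0.0586, 0.0354]
tool_rot: [-0.0, 0.707, 0.707, -0.0]
contact_force: [-0.9, -0.7, -1.9]
gripper_width: 0.747
```

>>> {"api": "step_arm", "payload": {"moves": [[0,0,0.001,0,0,0,0.05],[0,0,0,0,0,0,0.05]]}}

```text
time: 28.4
tool_pos: [0.6023, 0.0586, 0.0352]
tool_rot: [0.0, 0.707, 0.707, -0.0]
contact_force: [-2.0, 0.3, 1.6]
gripper_width: 0.746
```

>>> {"api": "step_arm", "payload": {"moves": [[0,0,0.001,0,0,0,0.05],[0,0,0,0,0,0,0.05]]}}

```text
time: 28.6
tool_pos: [0.6024, 0.0586, 0.0352]
tool_rot: [0.0, 0.707, 0.707, -0.0]
contact_force: [-3.2, 0.3, 7.4]
gripper_width: 0.748
```

>>> {"api": "step_arm", "payload": {"moves": [[0,0,-0.001,0,0,0,0.07],[0,0,0,0,0,0,0.0854],[0,0,0,0,0,0,0.0854],[0,0,0,0,0,0,0.0854],[0,0,-0.015,0,0,0,0.0854],[0,0,-0.03,0,0,0,0.0854],[0,0,-0.04,0,0,0,0.0854],[0,0,-0.04,0,0,0,0.0854]]}}

```text
time: 29.4
tool_pos: [0.6018, 0.0587, 0.1616]
tool_rot: [-0.0, 0.707, 0.707, -0.0]
contact_force: [0.4, 0.0, 1.0]
gripper_width: 1.003
```

Run:
```python
from h import *
st=state(); print(st['time'],st['tool_pos'],yaw(),st['contact_force'],st['gripper_width'])
plan([(.45,.05,.26,1.57,.0854,.045)])
```

```text
29.4 [0.60178462 0.05867776 0.16155785] 1.5698611970251735 [0.36785915 0.02618882 0.97029271] 1.0029284620882484
from [0.6018 0.0587 0.1616] yaw 1.57
[-0.0018,-0.0304,-0.0197,0,0,0,0.0854],
[-0.0018,-0.0303,-0.0197,0,0,0,0.0854],
[-0.0017,-0.0304,-0.0197,0,0,0,0.0854],
[-0.0018,-0.0303,-0.0197,0,0,0,0.0854],
[-0.0017,-0.0304,-0.0196,0,0,0,0.0854],
--
```

>>> {"api": "step_arm", "payload": {"moves": [[-0.002,-0.03,-0.02,0,0,0,0.0854],[-0.002,-0.03,-0.02,0,0,0,0.0854],[-0.002,-0.03,-0.02,0,0,0,0.0854],[-0.002,-0.03,-0.02,0,0,0.14,0.0854],[-0.002,-0.03,-0.02,0,0,0.14,0.0854],[0,0,0,0,0,0.14,0.0854],[0,0,0,0,0,0.14,0.0854],[0,0,0,0,0,0.14,0.0854]]}}

```text
time: 30.2
tool_pos: [0.452, 0.053, 0.2613]
tool_rot: [0.001, 0.908, 0.419, 0.001]
contact_force: [-0.4, 0.5, -0.5]
gripper_width: 0.997
```

>>> {"api": "step_arm", "payload": {"moves": [[0,0,0,0,0,0.14,0.0854],[0,0,0,0,0,0.14,0.0854],[0,0,0,0,0,0.14,0.0854],[0,0,0,0,0,0.14,0.0854],[0,0,0,0,0,0.14,0.0854],[0,0,0,0,0,0.14,0.0854],[0,0,0,0,0,0.14,0.0854],[0,0,0,0,0,0,0.0854]]}}

```text
time: 31.0
tool_pos: [0.4521, 0.053, 0.2606]
tool_rot: [-0.0, 0.998, -0.055, 0.001]
contact_force: [-0.3, -0.4, -0.2]
gripper_width: 0.998
```

>>> {"api": "step_arm", "payload": {"moves": [[0,0,0,0,0,0,0.0854],[0,0,0,0,0,0,0.0854],[0,0,0,0,0,0,0.0854]]}}

```text
time: 31.3
tool_pos: [0.4521, 0.053, 0.2598]
tool_rot: [-0.0, 0.999, -0.054, 0.0]
contact_force: [0.8, 0.6, 0.3]
gripper_width: 1.0
```

Run:
```python
from h import *
st=state(); print(st['time'],st['tool_pos'],yaw())
im,d=grab_frame('wrist'); save('w24.png',im); np.savez('w24.npz',im=im,d=d,T=camera_info('wrist')['world_from_camera'])
for q,z in (('fork',.009),('teaspoon',.007),('coaster',.015),('plate',.021),('cup',.073)):
  for o in cut_out('wrist',q)[:1]:
    P=onplane('wrist',mpix(o['mask']),z); print(q,o['conf'],o['point'],axis(P),cv2.minEnclosingCircle((P*1000).astype(np.float32)))
    if q=='cup':
        m=cv2.morphologyEx(o['mask'].astype(np.uint8),cv2.MORPH_OPEN,cv2.getStructuringElement(cv2.MORPH_ELLIPSE,(17,17)))
        P=onplane('wrist',mpix(m>0),z); print(cv2.minEnclosingCircle((P*1000).astype(np.float32)))
        c=cv2.findContours(m,cv2.RETR_EXTERNAL,cv2.CHAIN_APPROX_NONE)[0][0][:,0]; print(cv2.fitEllipse((onplane('wrist',c,z)*1000).astype(np.float32)))
print(mat(0,.115),mat(-.04,-.115),mat(.082,0),mat(-.04,0))
im,d=grab_frame('top'); save('t24.png',cv2.resize(im[140:300,190:340],None,fx=4,fy=3.75))
im,d=grab_frame('scene'); save('s24.png',cv2.resize(im[150:290,210:390],None,fx=4,fy=4))
```

```text
31.3 [0.45209325 0.05300499 0.2597864 ] -0.10898633624173866
fork 0.64 [157.4, 97.0] (array([0.53750562, 0.18550623]), np.float32(-0.14016569), 184.30467224121094, 22.813947677612305) ((537.8116455078125, 187.67535400390625), 92.25360107421875)
teaspoon 0.94 [343.6, 140.2] (array([ 0.46194095, -0.03369345]), np.float32(-0.108104765), 128.60801696777344, 27.31315803527832) ((462.2597351074219, -30.74100685119629), 64.75281524658203)
coaster 0.61 [259.0, 76.1] (array([0.57840173, 0.06450798]), np.float32(1.4197032), 52.65153884887695, 16.02218246459961) ((585.2608642578125, 63.46366882324219), 26.345874786376953)
plate 0.65 [254.8, 156.5] (array([0.48236609, 0.08208308]), np.float32(0.37698415), 117.6761703491211, 117.07598114013672) ((482.85211181640625, 81.7234878540039), 59.680877685546875)
cup 0.64 [255.2, 37.0] (array([0.60553436, 0.06251225]), np.float32(1.080631), 79.27863311767578, 66.52120971679688) ((600.8150024414062, 67.63892364501953), 44.461421966552734)
((601.4617309570312, 60.28763198852539), 37.09646224975586)
((601.5550537109375, 58.1417121887207), (63.976890563964844, 70.16200256347656), 179.6580352783203)
[0.54077557 0.18615694] [ 0.46376114 -0.03422631] [0.60289973 0.0593122 ] [0.48253672 0.07923063]
```

View pics/w24.png

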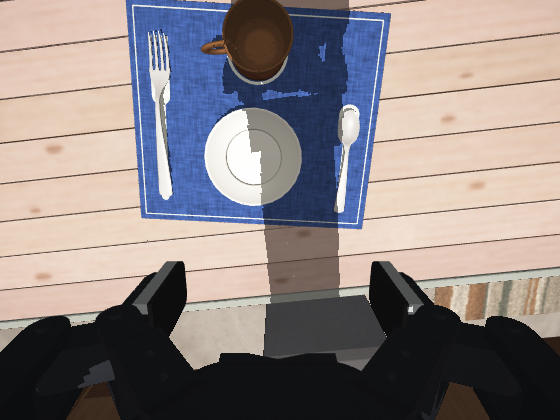

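View pics/s24.png

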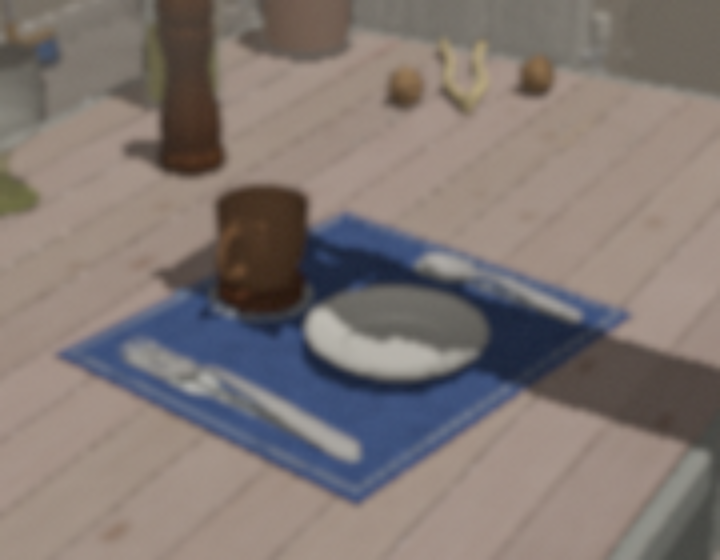

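Run:
```python
from h import *
im,d=grab_frame('wrist')
hsv=cv2.cvtColor(im,cv2.COLOR_RGB2HSV); blue=((hsv[...,0]>100)&(hsv[...,0]<132)&(hsv[...,1]>60)).astype(np.uint8)
blue[250:]=0
blue=cv2.morphologyEx(blue,cv2.MORPH_CLOSE,np.ones((9,9))); k,l,s,c=cv2.connectedComponentsWithStats(blue); i=1+np.argmax(s[1:,4]);print(s[i])
m=l==i
def edge(pts_): 
    f=cv2.fitLine(np.float32(pts_),cv2.DIST_HUBER,0,.01,.01).ravel(); return f[:2],f[2:]
# edges: left, right, bottom in world plane
rows=range(40,190)
L=onplane('wrist',[[np.nonzero(m[r])[0].min()-.5,r] for r in rows],.003)
Rr=onplane('wrist',[[np.nonzero(m[r])[0].max()+.5,r] for r in rows],.003)
B=onplane('wrist',[[cc,np.nonzero(m[:,cc])[0].max()+.5] for cc in range(160,340)],.003)
(ul,pl),(ur,pr),(ub,pb)=edge(L*1000),edge(Rr*1000),edge(B*1000)
for u in (ul,ur,ub): print(np.arctan2(u[1],u[0]))
ex=ul*np.sign(ul[0])+ur*np.sign(ur[0]); ex/=np.linalg.norm(ex); ey=np.array([-ex[1],ex[0]])
# origin: y mid of left/right, x = bottom+130
yc=(pl@ey+pr@ey)/2; print('width',pl@ey-pr@ey); xb=pb@ex
def inmat(P): return np.c_[P@ex*1000-xb-130,P@ey*1000-yc]
for q,z in (('fork',.008),('teaspoon',.006),('plate',.021),('coaster',.015)):
    P=onplane('wrist',mpix(cut_out('wrist',q)[0]['mask']),z); Q=inmat(P); print(q,Q.min(0),Q.max(0),(Q.min(0)+Q.max(0))/2)
    if q in('fork','teaspoon'):
        f=edge(Q.astype(np.float32))[0]; print('yaw',f[1]/f[0])
```

```text
[  126     0   265   229 38693]
-0.16300786
-0.16256823
1.4083862
width 298.39258
fork [-96.94681344 101.71826251] [ 86.7979534  124.79301179] [ -5.07443002 113.25563715]
yaw 0.002753138
teaspoon [-107.22323255 -128.76210206] [  21.99155879 -102.41126668] [ -42.61583688 -115.58668437]
yaw -0.00851458
plate [-99.67610568 -59.48811943] [18.9696663  59.18311875] [-40.35321969  -0.15250034]
coaster [ 48.66215966 -28.77764726] [67.15540905 24.92466594] [57.90878436 -1.92649066]
```

Run:
```python
from h import *
im,d=grab_frame('top')
for q in ('pepper_mill','salt_shaker'):
    o=cut_out('top',q)[0]; print(q,o['conf'],o['point'])
print(state()['time'],state()['contact_force']); print(job_done())
```

```text
pepper_mill 0.94 [327.2, 139.3]
salt_shaker 0.73 [217.7, 146.6]
32.1 [0.0890601  0.10882291 0.40821761]
the job is handed in; nothing more can be done
None
```

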